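# Heel pull test on a finished shoe

### The job

Pull-test the heel of the red shoe clamped in the blue tester. Slide the gauge up by its handle bar until its fork's holes line up with the hole of the heel lug, and push the orange-handled pin from the open front side through fork and lug until its collar sits against the fork; then pull the handle bar until the gauge's black pointer stands at the green set mark, keep it there for about a second, and ease the gauge back until the spring is slack, so that the pin stays in and the red trailing pointer is left standing at the green mark. Do not let the gauge snap back, and leave the bottle, jar and tin where they stand.

Things in the scene. Friction and masses are not known exactly. Their poses are not given: they have to be found in the camera images.
- tester: Fixed blue tester, base plate 140 x 565 x 12 mm, long along its y axis, standing askew; origin on its underside below the lug hole. x is the way the pin goes in (away from the robot, to the left), y points towards the clamped shoe, -y is the pull direction, z up. The shoe (up to z = 141 mm) stands at y > 20 mm, its steel heel stirrup at y = 16 to 75 mm within x = +-36 mm
- guard_edge (a point): middle of the front edge, lower side, of the clear guard in a yellow frame that stands over the pin hole; axes as the tester. The guard is 145 mm above the bench, reaches 115 mm back from here and 46 mm to either side; its two posts are at the back. A hand holding the pin must lean back (towards the tester's -x) by 30 to 45 degrees to pass under this edge
- lug_eye (a point): centre of the hole (13 mm, axis along x) of the fixed steel heel lug, 80 mm above the bench; axes as the tester. The lug is 12 mm thick (x = +-6 mm)
- fork_eye (a point): centre of the two 13 mm holes of the gauge's dark steel fork (cheeks from x = -16 to -8 mm and 8 to 16 mm, 28 mm high), axes as the tester. It coincides with lug_eye when the carriage is fully up
- pull_bar (a point): middle of the black rubber handle bar of the carriage, 18 mm thick, 84 mm long along the tester's x, 142 mm above the bench and 180 mm to the -y side of fork_eye when the gauge is slack. The grey gauge body below it (60 mm wide, starts 25 mm to the +y side of the bar) is 100 mm high, its pointers 111 mm
- carriage (a joint): distance (m) the carriage has been pulled out along the tester's -y: 0 = fully up at its stop, fork over the lug; 0.085 = end stop. It stays where it is left (friction 2.5 N)
- gauge (a joint): extension (m) of the gauge's sprung pull rod (0 = slack, 0.060 = end stop; 3.4 N to start and 0.28 N per mm). The spring extends only when the pinned fork is held by the lug and the carriage is pulled
- gauge_tip (a point): leading (+y) edge of the gauge's black pointer on the top of the gauge body; moves to the tester's +y over the scale as the spring extends
- trail_tip (a point): trailing (-y) edge of the red trailing pointer; the black pointer pushes it along and it stays where it was pushed
- set_mark (a point): index line of the green set mark on the near edge of the scale, clamped fast, 25 to 45 mm along the scale from the slack position; axes as the tester
- pin: loose headed pin, 107 mm long; origin in the middle of the collar's front face, x axis along the shank to the tip. Steel shank 10 mm thick, 60 mm long, its last 14 mm tapered to 4.4 mm; collar 24 mm across, 5 mm thick behind the origin; orange grip 40 x 16 (y) x 20 (z) mm from x = -47 to -7 mm. At the start it lies nose down at 30 degrees in the sloping rest
- pin_grip (a point): middle of the orange grip, 27 mm behind the pin's origin on its axis; about 72 mm above the bench at the start
- pin_rest: fixed sloping wooden pin rest, foot 92 x 56 x 10 mm, 62 mm high, origin in the middle of its underside; the pin lies in its open channel pointing along the rest's x and 30 degrees down
- bottle: blue solvent bottle, 65 x 104 x 189 mm with its spout, origin in the middle of its underside; leave it alone
- jar: white polish jar with black lid, 52 mm across, 58 mm high, origin in the middle of its underside; leave it alone
- tin: red wax tin, 80 mm across, 26 mm high, origin in the middle of its underside; leave it alone

How it is judged:
By the outcome, as a careful person would: the job done as asked, in the order asked, and still so for the second after the job is handed in, with the robot touching nothing.
It also fails if it takes over 70 s, if anything falls off the work surface, if the arm or the gripper's body presses on something with over 40 N, if the wrist force passes 120 N, or if a joint passes its speed limit or range.

### The arm

A 6-joint arm with a two-finger parallel gripper is mounted at the origin on a cart in front of the work surface, level with it; the furniture and walls round the work are solid. World frame = base frame: x ahead of the robot, y to its left, z up, the work surface at z = 0. Lengths are in m, angles in rad, forces in N, time in s.
With the tool pointing down it reaches from about 0.35 to 0.975 m from the base axis. Payload 4.9 kg.
Tool frame: the origin (TCP) lies at the very end of the fingers, on their centre line; the grasp point (between the pads) lies 19 mm behind it; z points along the fingers, y is the line along which they close (so a half turn about z gives the same grasp; the last joint's range is limited). The gripper opens to 85 mm and grips with 20 to 120 N. Pads are 22 mm wide; open, the fingers measure 114 mm over their backs; the gripper's body (76 mm by 85 mm) begins 54 mm behind the grasp point. The pads swing forward as they close: fully open they stand 13 mm farther back than shut.
Start: joints at [0.989, 0.053, 1.613, -0, 1.476, -0.119], TCP at [0.279, 0.559, 0.231] pointing down, gripper open.
Joint ranges: [-3.01, 3.01], [-1.01, 2.22], [0.06, 2.58], [-1.02, 4.17], [0.09, 2.62], [-3.14, 3.14]. Speed limits (rad/s): [2.57, 2.57, 3.14, 3.14, 3.14, 3.14].

### API

Orientations are given as a unit quaternion [w, x, y, z].
In Python, from plant import manip gives the robot as it stands.
- The arm moves only by the tool send_rows, never from a script. Its argument "increments" is a list of rows, each an object of numbers: "claw": the closure, from -1 (fully open) to 1 (shut); "dx", "dy", "dz": the shift along the tool's x, y, z in units of 0.5 m (1.0 is 0.5 m); "yaw": the turn about the tool's z in units of 1.5 rad (1.0 is 1.5 rad). A call has 1 to 20 rows; each row is the pose to reach, as a shift and turn from the pose commanded when the call began, along the tool's axes at that moment; what a row does not reach only later rows make up. A row lasts 1/8 s, in which the tool goes at most 62.5 mm and 10.7 degrees, less where a joint would pass 70% of its speed; a pose out of reach is approached as far as the arm can. A call with a number of a shift or a turn outside -1 to 1 is refused whole. A call with a gripper value outside its range is refused whole. The fingers move at their own pace and stop on an object; the grip force is fixed at half the most. Time passes only in rows, so rows that repeat a pose let the fingers close. It gives the time, the measured TCP pose, the force, the opening and the grip force at its end, in the units of the state.
- manip.state(): the state, without advancing time (a new reading comes with each control period).
- manip.grab_frame(name): name is "side" or "top" or "wrist"; returns the picture (480x640x3 uint8, red, green, blue); there is no depth.
- manip.camera_params(name): a dict with "camera_matrix" (3x3 intrinsics, pixels), "extrinsics" (4x4, takes a point from world to camera coordinates); the wrist camera has in their place "tool_from_camera" (4x4, takes a point from camera to tool coordinates, whose origin is the TCP and whose axes are the flange's). Camera axes: x right, y down, z forward; pixel columns grow to the right and rows downward; lengths in m; the calibration is good to about 2 mm. A picture is of the moment at which its call begins: read the wrist's pose just before it. camera_params takes no time and is no camera call.
- manip.job_done(): hands the job in; it is judged then, once.
The state is a dict: "time": time; "joint_pos": joint angles; "joint_vel": joint speeds; "joint_efforts": joint torques, N m; "tool_pos": TCP position; "tool_rot": TCP orientation; "contact_force": force on the tool from outside, world axes, zero at the start; "ft_torque": the same for the moment, N m; "gripper_width": opening from 0.0 (shut) to 1.0 (fully open); "grasp_force": force on a finger pad.
Only numpy, scipy, OpenCV 4.12 (cv2) and the standard library are available. Lean on these libraries where they do the work, as an engineer would, in place of code of your own. Each camera call takes 0.05 s, during which the arm holds its last target. There are 200 camera calls.

## Working session

There is one attempt and no reset: what is moved stays moved. The work goes in short steps, Python scripts to look and compute and a tool call to move; the robot and the scene stay as the last step left them, time stands still between calls to the robot, and variables do not carry over. Pictures are saved under pics/ and viewed, at most 10 in all, crops included, and the job is handed in when it is done.

Besides the shell and the picture viewer there is one more tool, called as name(argument=value, ...), one argument or row to a line, values as JSON. send_rows: Moves the arm, as the interface text tells. Shifts and turns lie within -1 to 1; 1 stands for 0.5 m of shift or 1.5 rad of turn. Its arguments: {"type":"object","properties":{"increments":{"type":"array","items":{"type":"object","properties":{"claw":{"type":"number"},"dx":{"type":"number"},"dy":{"type":"number"},"dz":{"type":"number"},"yaw":{"type":"number"}}}}},"required":["increments"]}

```bash
mkdir -p pics; ls
python3 - <<'E'
from plant import manip
import cv2,numpy as np
print(manip.state())
for n in ("side","top","wrist"):
    f=manip.grab_frame(n); cv2.imwrite(f"pics/{n}0.png",f[:,:,::-1]); print(n,manip.camera_params(n))
E
```

```text
pics
{'time': 0.0, 'joint_pos': array([ 9.89001131e-01,  5.33460889e-02,  1.61429497e+00, -2.32382729e-05,
        1.47600705e+00, -1.18999549e-01]), 'joint_vel': array([ 0.00079605,  0.0001532 , -0.00125379, -0.00187715, -0.00200207,
        0.00094004]), 'joint_efforts': array([-7.93762520e-04, -3.93711376e+01, -3.70161045e+01, -1.81597507e-04,
        7.47074577e-03, -1.56224921e-06]), 'tool_pos': array([0.27869082, 0.5587255 , 0.23006912]), 'tool_rot': array([-3.41926342e-04,  2.29337111e-01,  9.73346512e-01, -9.69250069e-04]), 'contact_force': array([-0.33040761, -0.77615735, -0.72168994]), 'ft_torque': array([-0.02341873, -0.02732159, -0.01890388]), 'grasp_force': 0.0, 'gripper_width': 1.0015729373498359}
side {'camera_matrix': array([[557.91627008,   0.        , 323.27506012],
       [  0.        , 557.91627008, 238.28514042],
       [  0.        ,   0.        ,   1.        ]]), 'extrinsics': array([[-0.99918223, -0.04031388,  0.00310831,  0.54125928],
       [-0.01684652,  0.34519027, -0.93838152,  0.12203461],
       [ 0.03675685, -0.9376665 , -0.34558713,  1.13838071],
    
[... 432 characters left out ...]
8420245e-01, -1.70771416e-02, -9.81940010e-01,
         1.21427345e+00],
       [ 0.00000000e+00,  0.00000000e+00,  0.00000000e+00,
         1.00000000e+00]])}
wrist {'camera_matrix': array([[335.67044297,   0.        , 320.47619328],
       [  0.        , 335.67044297, 238.86740155],
       [  0.        ,   0.        ,   1.        ]]), 'tool_from_camera': array([[ 1.33294332e-03, -9.51188577e-01, -3.08607380e-01,
         7.78388751e-02],
       [ 9.99999017e-01,  1.40219708e-03, -2.63062950e-06,
         1.21011351e-03],
       [ 4.35230592e-04, -3.08607073e-01,  9.51189510e-01,
        -1.43290532e-01],
       [ 0.00000000e+00,  0.00000000e+00,  0.00000000e+00,
         1.00000000e+00]])}
```

View pics/top0.png

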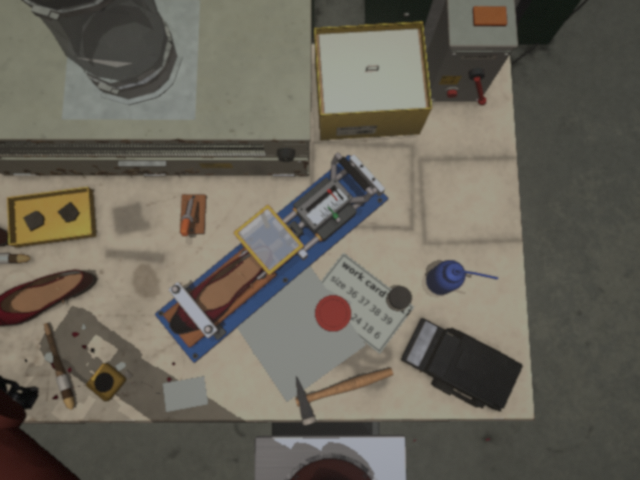

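View pics/side0.png

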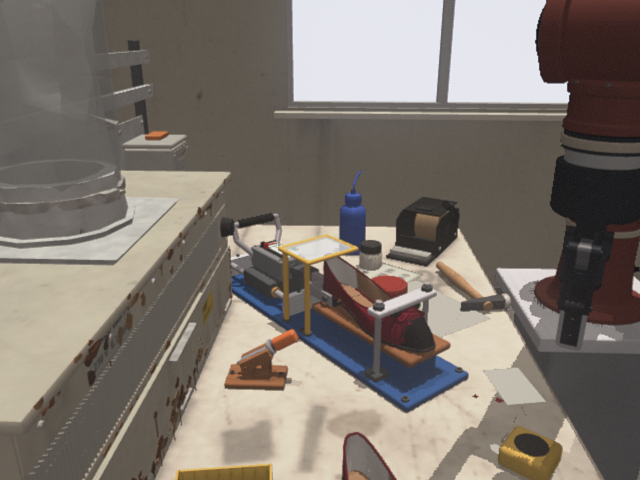

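```bash
cat > h.py <<'E'
from plant import manip
import cv2,numpy as np
from scipy.spatial.transform import Rotation as R
def rot(q): return R.from_quat(np.roll(q,-1)).as_matrix()
def cam(n,st=None):
    p=manip.camera_params(n); K=p["camera_matrix"]
    if n=="wrist":
        T=np.eye(4); T[:3,:3]=rot(st["tool_rot"]); T[:3,3]=st["tool_pos"]
        E=np.linalg.inv(T@p["tool_from_camera"])
    else: E=p["extrinsics"]
    return K,E
def ray(c,uv):
    K,E=c; d=E[:3,:3].T@np.linalg.solve(K,[uv[0],uv[1],1.]); return -E[:3,:3].T@E[:3,3],d/np.linalg.norm(d)
def onz(c,uv,z):
    o,d=ray(c,uv); return o+d*(z-o[2])/d[2]
def tri(c1,u1,c2,u2):
    o,d=ray(c1,u1);p,e=ray(c2,u2)
    t=np.linalg.lstsq(np.c_[d,-e],p-o,rcond=None)[0]; a=o+t[0]*d;b=p+t[1]*e
    return (a+b)/2,np.linalg.norm(a-b)
def proj(c,X):
    K,E=c; q=K@(E[:3,:3]@np.asarray(X)+E[:3,3]); return q[:2]/q[2]
def mask(f,lo,hi):
    return cv2.inRange(cv2.cvtColor(f,cv2.COLOR_RGB2HSV),np.array(lo),np.array(hi))
E
python3 - <<'E'
from h import *
T=cv2.imread("pics/top0.png")[:,:,::-1].copy();S=cv2.imread("pics/side0.png")[:,:,::-1].copy()
ct,cs=cam("top"),cam("side")
def big(m,x0,y0,x1,y1):
    z=np.zeros_like(m);z[y0:y1,x0:x1]=m[y0:y1,x0:x1]
    return z
b=big(mask(T,(105,120,60),(120,255,255)),140,140,410,370)
r=cv2.minAreaRect(np.argwhere(b)[:,::-1].astype(np.float32)); bp=cv2.boxPoints(r)
P=np.array([onz(ct,u,.012) for u in bp]);print("plate",bp,P,np.linalg.norm(P-np.roll(P,1,0),axis=1))
y=big(mask(T,(18,120,120),(32,255,255)),225,195,310,285)
r=cv2.minAreaRect(np.argwhere(y)[:,::-1].astype(np.float32)); bp=cv2.boxPoints(r)
P=np.array([onz(ct,u,.15) for u in bp]);print("guard",bp,P,np.linalg.norm(P-np.roll(P,1,0),axis=1))
for n,f,bx in(("T",T,(170,185,215,245)),("S",S,(215,320,310,400))):
    m=big(mask(f,(3,150,120),(16,255,255)),*bx); a=np.argwhere(m); print(n,len(a),a.mean(0)[::-1],a.min(0)[::-1],a.max(0)[::-1])
c=cv2.resize(T[140:300,170:400],None,fx=3.4,fy=3.4,interpolation=cv2.INTER_CUBIC);cv2.imwrite("pics/c1.png",c[:,:,::-1])
c1=cv2.resize(S[190:350,220:350],None,fx=3.4,fy=3.4,interpolation=cv2.INTER_CUBIC)
c2=cv2.resize(S[320:400,215:310],None,fx=3.4,fy=3.4,interpolation=cv2.INTER_CUBIC)
v=np.zeros((544,442+323,3),np.uint8);v[:,:442]=c1;v[:272,442:442+323]=c2
c3=cv2.resize(T[185:245,165:220],None,fx=4.4,fy=4.4,interpolation=cv2.INTER_CUBIC);v[274:274+264,442:442+242]=c3
cv2.imwrite("pics/c2.png",v[:,:,::-1])
E
```

```text
plate [[155.57376 314.68854]
 [348.3607  154.03284]
 [386.63937 199.96729]
 [193.85245 360.623  ]] [[ 0.40471915  0.37774421  0.012     ]
 [ 0.77209197 -0.04482777  0.012     ]
 [ 0.66307046 -0.13080406  0.012     ]
 [ 0.30669856  0.2909336   0.012     ]] [0.13093555 0.55993738 0.13884384 0.55214453]
guard [[232.65576 232.78688]
 [268.16394 203.19673]
 [303.40985 245.4918 ]
 [267.90167 275.08197]] [[0.55806086 0.19551648 0.15      ]
 [0.61909726 0.12576713 0.15      ]
 [0.53237921 0.05424033 0.15      ]
 [0.47303525 0.12386528 0.15      ]] [0.11119016 0.09268449 0.11241042 0.09148409]
T 87 [184.25287356 226.37931034] [181 219] [188 234]
S 230 [284.99130435 337.62173913] [272 330] [297 346]
```

View pics/c1.png

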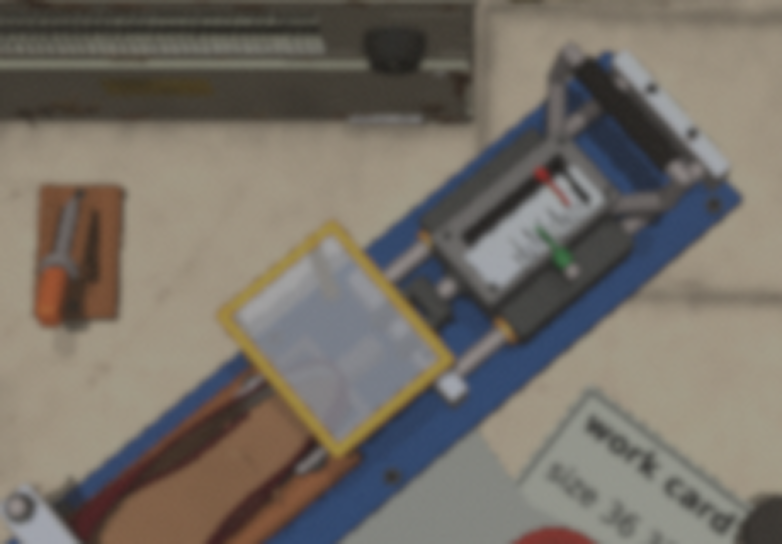

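View pics/c2.png

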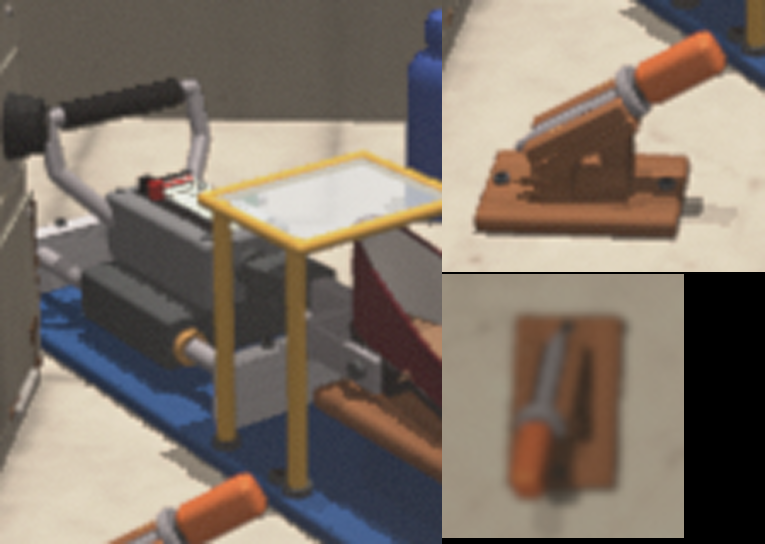

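Run:
```python
from h import *
ct,cs=cam("top"),cam("side")
print("grip",tri(ct,(184.25,226.4),cs,(285,337.6)))
T=lambda x,y:(170+x/3.4,140+y/3.4)
print("end/collar/tip", onz(ct,T(48,315),.088),onz(ct,T(62,266),.058),onz(ct,T(76,197),.03))
for u in((579,65),(681,168)): print("bar",onz(ct,T(*u),.148))
g=[T(228,313),T(333,230),T(447,360),T(338,450)]
for u in g: print("guard",onz(ct,u,.15))
# triangulate guard corners with side: crop2 offset (220,190)
s=lambda x,y:(220+x/3.4,190+y/3.4)
print("guard back-left corner", tri(ct,T(228,313),cs,s(300,242)),"back-right",tri(ct,T(333,230),cs,s(205,196)), tri(ct,T(447,360),cs,s(362,157)))
print("bar side ends",tri(ct,T(579,65),cs,s(62,110)),tri(ct,T(681,168),cs,s(185,87)))
for n,u,z in(("greentop",(543,233),.105),("green base",(572,270),.1),("red",(543,172),.111),("red tip",(567,205),.111),("black",(572,170),.111),("blacktip",(588,198),.111),("fork",(435,300),.094)): print(n,onz(ct,T(*u),z))
```

```text
grip (array([0.58751083, 0.30999188, 0.07347672]), np.float64(0.0002949112582140418))
end/collar/tip [0.57106704 0.30633365 0.088     ] [0.60911978 0.30577398 0.058     ] [0.66202124 0.30489055 0.03      ]
bar [ 0.71333543 -0.02054162  0.148     ]
bar [ 0.64898139 -0.08124483  0.148     ]
guard [0.55955487 0.18678974 0.15      ]
guard [0.6098522  0.12606216 0.15      ]
guard [0.53158557 0.05809591 0.15      ]
guard [0.47845588 0.12098156 0.15      ]
guard back-left corner (array([0.55986255, 0.18705883, 0.14806068]), np.float64(0.00018765279276172656)) back-right (array([0.61204491, 0.12634991, 0.14742914]), np.float64(0.0029974503351541033)) (array([0.53306187, 0.05818502, 0.14597116]), np.float64(0.0014490119823946043))
bar side ends (array([ 0.71540159, -0.02066598,  0.14392298]), np.float64(0.0012800141844218579)) (array([ 0.65051635, -0.08200463,  0.14002615]), np.float64(0.001427008536059931))
greentop [6.1952482e-01 6.1581069e-04 1.0500000e-01]
green base [ 0.59730401 -0.01732251  0.1       ]
red [6.56778698e-01 6.23301319e-04 1.11000000e-01]
red tip [ 0.63578556 -0.01408238  0.111     ]
black [ 0.6581006  -0.01729412  0.111     ]
blacktip [ 0.64026287 -0.02704755  0.111     ]
fork [0.57955315 0.06724626 0.094     ]
```

```bash
cat >> h.py <<'E'
def inc(p,yang=None):
    s=manip.state(); A=rot(s["tool_rot"]); d=A.T@(np.array(p)-s["tool_pos"])/.5
    a=np.degrees(np.arctan2(A[1,1],A[0,1]))
    y=0 if yang is None else -np.radians((yang-a+180)%360-180)/1.5
    print("t%.2f"%s["time"],"tcp",s["tool_pos"].round(4),"yang %.1f"%a,"z",A[:,2].round(3),"F",s["contact_force"].round(1),"w %.3f g %.1f"%(s["gripper_width"],s["grasp_force"]))
    print("inc",d.round(4),"yaw %.4f"%y)
E
python3 -c "
from h import *
inc((.45,.3,.27),100); inc((.682,-.051,.25),130.4)"
```

```text
t0.15 tcp [0.2788 0.5589 0.2303] yang 63.5 z [-0.001 -0.001 -1.   ] F [ 0.4 -0.2  0.9] w 1.002 g 0.0
inc [-0.5376 -0.3105 -0.0789] yaw -0.4249
t0.15 tcp [0.2788 0.5589 0.2303] yang 63.5 z [-0.001 -0.001 -1.   ] F [ 0.4 -0.2  0.9] w 1.002 g 0.0
inc [-1.2662 -0.7314 -0.0384] yaw -0.7786
```

send_rows(
  increments=[
    {"dx":-0.1,"dy":-0.06,"dz":-0.08,"yaw":-0.08,"claw":-1},
    {"dx":-1.0,"dy":-0.58,"dz":-0.08,"yaw":-0.7,"claw":-1},
    {"dx":-1.0,"dy":-0.58,"dz":-0.08,"yaw":-0.7,"claw":-1},
    {"dx":-1.0,"dy":-0.58,"dz":-0.08,"yaw":-0.7,"claw":-1},
    {"dx":-1.0,"dy":-0.58,"dz":-0.08,"yaw":-0.7,"claw":-1},
    {"dx":-1.0,"dy":-0.58,"dz":-0.08,"yaw":-0.7,"claw":-1},
    {"dx":-1.0,"dy":-0.58,"dz":-0.08,"yaw":-0.7,"claw":-1},
    {"dx":-1.0,"dy":-0.58,"dz":-0.08,"yaw":-0.7,"claw":-1},
    {"dx":-1.0,"dy":-0.58,"dz":-0.08,"yaw":-0.7,"claw":-1},
    {"dx":-1.0,"dy":-0.58,"dz":-0.08,"yaw":-0.7,"claw":-1},
    {"dx":-1.0,"dy":-0.58,"dz":-0.08,"yaw":-0.7,"claw":-1},
    {"dx":-1.0,"dy":-0.58,"dz":-0.08,"yaw":-0.7,"claw":-1},
  ],
)

```text
time: 1.65
tool_pos: [0.5966, 0.0768, 0.2708]
tool_rot: [-0.0, -0.289, 0.957, 0.0]
contact_force: [0.4, 0.6, -0.5]
gripper_width: 0.998
grasp_force: 0.0
```

```bash
python3 -c "
from h import *
inc((.682,-.051,.22),130.4)
inc((.682,-.051,.12),130.4)"
```

```text
t1.65 tcp [0.5966 0.0768 0.2708] yang 123.6 z [-0.001  0.001 -1.   ] F [ 0.4  0.6 -0.5] w 0.998 g 0.0
inc [-0.0007 -0.3076  0.1012] yaw -0.0787
t1.65 tcp [0.5966 0.0768 0.2708] yang 123.6 z [-0.001  0.001 -1.   ] F [ 0.4  0.6 -0.5] w 0.998 g 0.0
inc [-0.0009 -0.3078  0.3012] yaw -0.0787
```

send_rows(
  increments=[
    {"dx":0,"dy":-0.12,"dz":0.05,"yaw":-0.079,"claw":-1},
    {"dx":0,"dy":-0.24,"dz":0.1,"yaw":-0.079,"claw":-1},
    {"dx":0,"dy":-0.308,"dz":0.1,"yaw":-0.079,"claw":-1},
    {"dx":0,"dy":-0.308,"dz":0.15,"yaw":-0.079,"claw":-1},
    {"dx":0,"dy":-0.308,"dz":0.22,"yaw":-0.079,"claw":-1},
    {"dx":0,"dy":-0.308,"dz":0.296,"yaw":-0.079,"claw":-1},
    {"dx":0,"dy":-0.308,"dz":0.296,"yaw":-0.079,"claw":-1},
    {"dx":0,"dy":-0.308,"dz":0.296,"yaw":-0.079,"claw":1},
    {"dx":0,"dy":-0.308,"dz":0.296,"yaw":-0.079,"claw":1},
    {"dx":0,"dy":-0.308,"dz":0.296,"yaw":-0.079,"claw":1},
    {"dx":0,"dy":-0.308,"dz":0.296,"yaw":-0.079,"claw":1},
    {"dx":0,"dy":-0.308,"dz":0.296,"yaw":-0.079,"claw":1},
    {"dx":0,"dy":-0.308,"dz":0.296,"yaw":-0.079,"claw":1},
  ],
)

```text
time: 3.28
tool_pos: [0.683, -0.0519, 0.1248]
tool_rot: [0.001, -0.346, 0.938, -0.001]
contact_force: [-0.4, 0.5, 6.4]
gripper_width: 0.186
grasp_force: 58.7
```

Run:
```python
from h import *
inc((.682,-.051,.122),130.4)
s=manip.state();f=manip.grab_frame("wrist")
cv2.imwrite("pics/w1.png",f[:,:,::-1])
```

```text
t3.27 tcp [ 0.683  -0.0519  0.1248] yang 130.4 z [ 0.002 -0.001 -1.   ] F [-0.4  0.5  6.4] w 0.186 g 58.7
inc [0.0003 0.0027 0.0056] yaw 0.0004
```

View pics/w1.png

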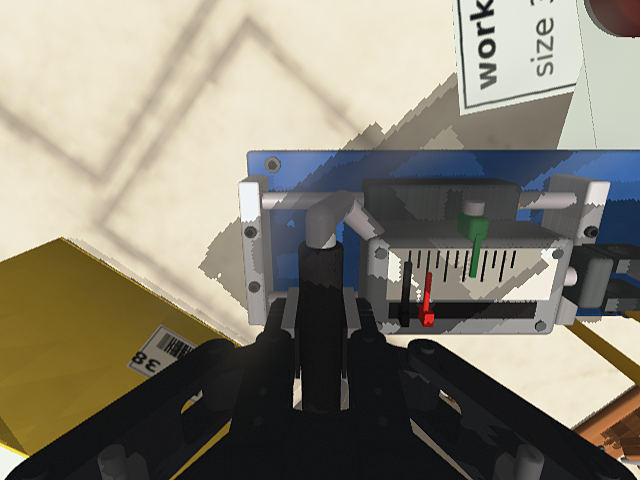

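send_rows(
  increments=[
    {"dy":0.02,"claw":1},
    {"dy":0.04,"claw":1},
    {"dy":0.06,"claw":1},
    {"dy":0.07,"claw":1},
    {"dy":0.075,"claw":1},
    {"dy":0.075,"claw":1},
  ],
)

```text
invalid input
```

send_rows(
  increments=[
    {"dy":0.005,"claw":1},
    {"dy":0.01,"claw":1},
    {"dy":0.01,"claw":1},
  ],
)

```text
invalid input
```

send_rows(
  increments=[
    {"dx":0,"dy":0.02,"dz":0,"yaw":0,"claw":1},
    {"dx":0,"dy":0.04,"dz":0,"yaw":0,"claw":1},
    {"dx":0,"dy":0.06,"dz":0,"yaw":0,"claw":1},
    {"dx":0,"dy":0.07,"dz":0,"yaw":0,"claw":1},
    {"dx":0,"dy":0.075,"dz":0,"yaw":0,"claw":1},
    {"dx":0,"dy":0.075,"dz":0,"yaw":0,"claw":1},
  ],
)

```text
time: 4.08
tool_pos: [0.6609, -0.026, 0.1248]
tool_rot: [0.003, -0.345, 0.938, -0.005]
contact_force: [10.0, -10.0, 1.1]
gripper_width: 0.187
grasp_force: 59.2
```

```bash
python3 -c "
from h import *
inc((.682,-.051,.122),130.4);s=manip.state();print(rot(s['tool_rot']).T@s['contact_force'])"
```

```text
t4.08 tcp [ 0.6609 -0.026   0.1248] yang 130.4 z [ 0.009 -0.006 -1.   ] F [ 10.  -10.    1.1] w 0.187 g 59.2
inc [ 0.0002 -0.0654  0.0063] yaw 0.0000
[ -1.14913818 -14.15675675  -0.93505105]
```

send_rows(
  increments=[
    {"dx":0,"dy":0.004,"dz":0,"yaw":0,"claw":1},
    {"dx":0,"dy":0.004,"dz":0,"yaw":0,"claw":1},
  ],
)

```text
time: 4.32
tool_pos: [0.6609, -0.026, 0.1249]
tool_rot: [0.004, -0.345, 0.939, -0.006]
contact_force: [15.3, -13.3, -3.5]
gripper_width: 0.186
grasp_force: 59.0
```

Run:
```python
from h import *
inc((.682,-.051,.122),130.4)
f=manip.grab_frame("wrist")
cv2.imwrite("pics/w2.png",f[:,:,::-1])
```

```text
t4.33 tcp [ 0.6609 -0.026   0.1249] yang 130.4 z [ 0.013 -0.009 -1.   ] F [ 15.3 -13.3  -3.5] w 0.186 g 59.0
inc [ 0.0003 -0.0654  0.0067] yaw -0.0003
```

View pics/w2.png

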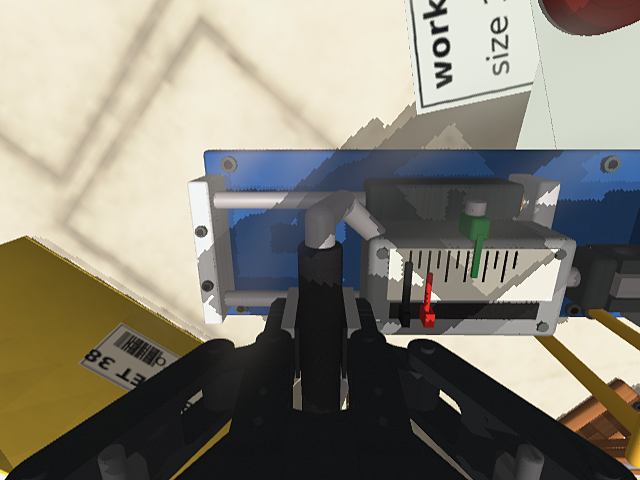

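send_rows(
  increments=[
    {"dx":0,"dy":-0.008,"dz":0,"yaw":0,"claw":1},
    {"dx":0,"dy":-0.008,"dz":0,"yaw":0,"claw":-1},
    {"dx":0,"dy":-0.008,"dz":0,"yaw":0,"claw":-1},
    {"dx":0,"dy":-0.008,"dz":0,"yaw":0,"claw":-1},
    {"dx":0,"dy":-0.008,"dz":0,"yaw":0,"claw":-1},
    {"dx":0,"dy":-0.008,"dz":-0.1,"yaw":0,"claw":-1},
    {"dx":0,"dy":-0.008,"dz":-0.2,"yaw":0,"claw":-1},
    {"dx":0,"dy":-0.008,"dz":-0.26,"yaw":0,"claw":-1},
  ],
)

```text
time: 5.38
tool_pos: [0.6601, -0.0246, 0.2569]
tool_rot: [0.002, -0.346, 0.938, -0.001]
contact_force: [0.6, 0.9, 0.0]
gripper_width: 0.997
grasp_force: 0.0
```

```bash
python3 -c "
from h import *
inc((.5875,.310,.25),90);inc((.5875,.310,.06),90)
s=manip.state();print(s['joint_pos'])"
```

```text
t5.38 tcp [ 0.6601 -0.0246  0.2569] yang 130.4 z [ 0.004 -0.    -1.   ] F [0.6 0.9 0. ] w 0.997 g 0.0
inc [-0.3236  0.6035  0.0129] yaw 0.4706
t5.38 tcp [ 0.6601 -0.0246  0.2569] yang 130.4 z [ 0.004 -0.    -1.   ] F [0.6 0.9 0. ] w 0.997 g 0.0
inc [-0.3226  0.6046  0.3929] yaw 0.4706
[-1.49867734e-01  1.19071520e-01  1.49991657e+00  1.11779154e-04
  1.51862450e+00 -2.42655706e+00]
```

send_rows(
  increments=[
    {"dx":0,"dy":0,"dz":-0.125,"yaw":0,"claw":-1},
    {"dx":0,"dy":0,"dz":-0.25,"yaw":0,"claw":-1},
    {"dx":0,"dy":0,"dz":-0.375,"yaw":0,"claw":-1},
    {"dx":-0.1,"dy":-0.085,"dz":-0.5,"yaw":0,"claw":-1},
    {"dx":-0.2,"dy":-0.17,"dz":-0.6,"yaw":0,"claw":-1},
    {"dx":-0.3,"dy":-0.255,"dz":-0.6,"yaw":0,"claw":-1},
    {"dx":-0.4,"dy":-0.34,"dz":-0.6,"yaw":0,"claw":-1},
    {"dx":-0.5,"dy":-0.425,"dz":-0.6,"yaw":0,"claw":-1},
    {"dx":-0.6,"dy":-0.51,"dz":-0.6,"yaw":0,"claw":-1},
    {"dx":-0.6,"dy":-0.51,"dz":-0.6,"yaw":0,"claw":-1},
  ],
)

```text
time: 6.62
tool_pos: [0.9033, -0.0219, 0.4938]
tool_rot: [0.018, -0.346, 0.938, -0.007]
contact_force: [-1.0, -0.9, 0.0]
gripper_width: 1.004
grasp_force: 0.0
```

```bash
python3 -c "
from h import *
inc((1.054,-.02,.557),130.4)
s=manip.state();print(s['joint_pos'])"
```

```text
t6.62 tcp [ 0.9033 -0.0219  0.4938] yang 130.4 z [ 0.039 -0.001 -0.999] F [-1.  -0.9  0. ] w 1.004 g 0.0
inc [-0.2353 -0.1957 -0.1146] yaw 0.0003
[-0.1074648   0.90449713  0.05523007  0.00379863  2.14304323 -2.38203461]
```

send_rows(
  increments=[
    {"dx":0.1,"dy":0.085,"dz":0.1,"yaw":0,"claw":-1},
    {"dx":0.2,"dy":0.17,"dz":0.2,"yaw":0,"claw":-1},
    {"dx":0.3,"dy":0.255,"dz":0.25,"yaw":0,"claw":-1},
    {"dx":0.3,"dy":0.255,"dz":0.25,"yaw":0,"claw":-1},
  ],
)

```text
time: 7.12
tool_pos: [0.7468, -0.0226, 0.3927]
tool_rot: [0.023, -0.346, 0.938, -0.01]
contact_force: [1.1, -0.2, 0.3]
gripper_width: 0.996
grasp_force: 0.0
```

```bash
python3 -c "
from h import *
inc((.5875,.310,.25),90)
s=manip.state();print(s['joint_pos'])"
```

```text
t7.12 tcp [ 0.7468 -0.0226  0.3927] yang 130.4 z [ 0.051 -0.003 -0.999] F [ 1.1 -0.2  0.3] w 0.996 g 0.0
inc [-0.1788  0.7227  0.2671] yaw 0.4701
[-0.13128021  0.26642494  1.11231851  0.00403012  1.71215374 -2.40719284]
```

send_rows(
  increments=[
    {"dx":-0.02,"dy":0.09,"dz":0.03,"yaw":0.1,"claw":-1},
    {"dx":-0.185,"dy":0.72,"dz":0.25,"yaw":0.47,"claw":-1},
    {"dx":-0.185,"dy":0.72,"dz":0.25,"yaw":0.47,"claw":-1},
    {"dx":-0.185,"dy":0.72,"dz":0.25,"yaw":0.47,"claw":-1},
    {"dx":-0.185,"dy":0.72,"dz":0.25,"yaw":0.47,"claw":-1},
    {"dx":-0.185,"dy":0.72,"dz":0.25,"yaw":0.47,"claw":-1},
    {"dx":-0.185,"dy":0.72,"dz":0.25,"yaw":0.47,"claw":-1},
    {"dx":-0.185,"dy":0.72,"dz":0.25,"yaw":0.47,"claw":-1},
    {"dx":-0.185,"dy":0.72,"dz":0.25,"yaw":0.47,"claw":-1},
  ],
)

```text
time: 8.25
tool_pos: [0.5915, 0.3113, 0.259]
tool_rot: [0.023, -0.0, 1.0, 0.001]
contact_force: [-0.4, -0.1, -0.0]
gripper_width: 0.998
grasp_force: 0.0
```

Run:
```python
from h import *
inc((.581,.310,.0645),90)
s=manip.state();f=manip.grab_frame("wrist");cv2.imwrite("pics/w3.png",f[:,:,::-1])
m=mask(f,(3,150,120),(16,255,255));n,l,st,c=cv2.connectedComponentsWithStats(m)
cw=cam("wrist",s)
for i in range(1,n):
    if st[i,4]>150:
        p=(l==i).astype(np.uint8);r=cv2.minAreaRect(np.argwhere(p)[:,::-1].astype(np.float32));print(st[i],c[i],r,onz(cw,c[i],.078))
```

```text
t8.25 tcp [0.5915 0.3113 0.259 ] yang 90.0 z [ 0.045  0.001 -0.999] F [-0.4 -0.1 -0. ] w 0.998 g 0.0
inc [ 0.0385 -0.0031  0.3877] yaw 0.0003
[178 121  38  42 519] [198.35260116 140.11368015] ((195.25, 140.75), (15.55634880065918, 48.790367126464844), 45.0) [0.53118152 0.19973346 0.078     ]
[311 183  15  30 406] [318.1773399  197.32512315] ((318.0, 197.5), (29.0, 14.0), 90.0) [0.58463481 0.30974866 0.078     ]
```

View pics/w3.png

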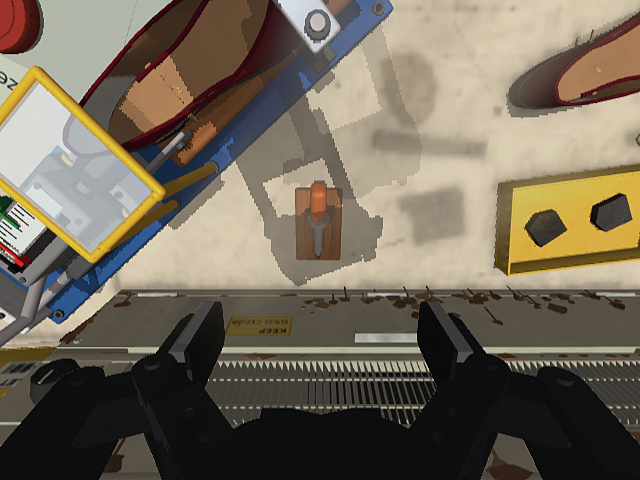

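send_rows(
  increments=[
    {"dx":0.035,"dy":-0.003,"dz":0.1,"yaw":0,"claw":-1},
    {"dx":0.037,"dy":-0.003,"dz":0.2,"yaw":0,"claw":-1},
    {"dx":0.038,"dy":-0.003,"dz":0.3,"yaw":0,"claw":-1},
    {"dx":0.038,"dy":-0.003,"dz":0.388,"yaw":0,"claw":-1},
    {"dx":0.038,"dy":-0.003,"dz":0.388,"yaw":0,"claw":-1},
    {"dx":0.038,"dy":-0.003,"dz":0.388,"yaw":0,"claw":1},
    {"dx":0.038,"dy":-0.003,"dz":0.388,"yaw":0,"claw":1},
    {"dx":0.038,"dy":-0.003,"dz":0.388,"yaw":0,"claw":1},
    {"dx":0.038,"dy":-0.003,"dz":0.388,"yaw":0,"claw":1},
    {"dx":0.038,"dy":-0.003,"dz":0.388,"yaw":0,"claw":1},
    {"dx":0.038,"dy":-0.003,"dz":0.388,"yaw":0,"claw":1},
    {"dx":0.038,"dy":-0.003,"dz":0.388,"yaw":0,"claw":1},
  ],
)

```text
time: 9.8
tool_pos: [0.5787, 0.3099, 0.0609]
tool_rot: [0.02, -0.0, 1.0, -0.0]
contact_force: [-1.9, -0.6, 5.2]
gripper_width: 0.173
grasp_force: 61.5
```

Run:
```python
from h import *
inc((.54,.310,.4),90)
ct,cs=cam("top"),cam("side")
# cabinet corner height check
print(tri(ct,(310,140),cs,(231,173)))
```

```text
t9.80 tcp [0.5787 0.3099 0.0609] yang 90.1 z [ 0.039 -0.    -0.999] F [-1.9 -0.6  5.2] w 0.173 g 61.5
inc [ 5.060e-02 -1.000e-04 -6.807e-01] yaw 0.0006
(array([0.71211015, 0.04040543, 0.26124546]), np.float64(0.0006742465531527166))
```

send_rows(
  increments=[
    {"dx":0.01,"dy":0,"dz":-0.04,"yaw":0,"claw":1},
    {"dx":0.04,"dy":0,"dz":-0.12,"yaw":0,"claw":1},
    {"dx":0.08,"dy":0,"dz":-0.24,"yaw":0,"claw":1},
    {"dx":0.12,"dy":0.04,"dz":-0.36,"yaw":-0.1,"claw":1},
    {"dx":0.16,"dy":0.08,"dz":-0.48,"yaw":-0.2,"claw":1},
    {"dx":0.18,"dy":0.12,"dz":-0.6,"yaw":-0.3,"claw":1},
    {"dx":0.2,"dy":0.16,"dz":-0.72,"yaw":-0.4,"claw":1},
    {"dx":0.2,"dy":0.16,"dz":-0.84,"yaw":-0.47,"claw":1},
    {"dx":0.2,"dy":0.16,"dz":-0.95,"yaw":-0.47,"claw":1},
  ],
)

```text
time: 10.92
tool_pos: [0.4586, 0.3899, 0.5321]
tool_rot: [0.018, -0.346, 0.938, -0.007]
contact_force: [0.8, 0.9, -1.1]
gripper_width: 0.175
grasp_force: 60.7
```

Run:
```python
from h import *
inc((.45+.5*.7615,.38+.5*.648,.55),130.4)
print(manip.state()["joint_pos"])
f=manip.grab_frame("wrist")
t=manip.grab_frame("side")
cv2.imwrite("pics/w4.png",np.hstack([cv2.resize(f,(400,300)),cv2.resize(t,(400,300))])[:,:,::-1])
```

```text
t10.93 tcp [0.4586 0.3899 0.5321] yang 130.5 z [ 0.038 -0.001 -0.999] F [ 0.8  0.9 -1.1] w 0.175 g 60.7
inc [-0.9746 -0.0068 -0.0082] yaw 0.0013
[ 0.59123703 -0.02387306  1.19845263 -0.02336022  1.93597678 -1.6956185 ]
```

View pics/w4.png

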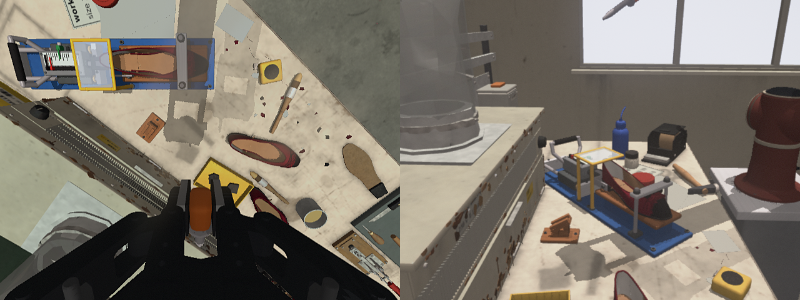

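send_rows(
  increments=[
    {"dx":-0.1,"dy":0,"dz":-0.05,"yaw":0,"claw":1},
    {"dx":-0.2,"dy":0,"dz":-0.1,"yaw":0,"claw":1},
    {"dx":-0.3,"dy":0,"dz":-0.1,"yaw":0,"claw":1},
    {"dx":-0.4,"dy":0,"dz":-0.1,"yaw":0,"claw":1},
    {"dx":-0.46,"dy":0,"dz":-0.1,"yaw":0,"claw":1},
    {"dx":-0.52,"dy":0,"dz":-0.1,"yaw":0,"claw":1},
    {"dx":-0.58,"dy":0,"dz":-0.1,"yaw":0,"claw":1},
    {"dx":-0.65,"dy":0,"dz":-0.1,"yaw":0,"claw":1},
    {"dx":-0.75,"dy":0,"dz":-0.1,"yaw":0,"claw":1},
    {"dx":-0.85,"dy":0,"dz":-0.1,"yaw":0,"claw":1},
    {"dx":-1.0,"dy":0,"dz":-0.1,"yaw":0,"claw":1},
    {"dx":-1.0,"dy":0,"dz":-0.1,"yaw":0,"claw":1},
  ],
)

```text
time: 12.52
tool_pos: [0.6904, 0.5867, 0.503]
tool_rot: [0.036, -0.346, 0.938, -0.0]
contact_force: [0.0, -0.0, -1.5]
gripper_width: 0.176
grasp_force: 60.7
```

Run:
```python
from h import *
inc((.45,.38,.55),130.4)
print(manip.state()["joint_pos"])
```

```text
t12.53 tcp [0.6904 0.5867 0.503 ] yang 130.4 z [ 0.067  0.024 -0.997] F [ 0.  -0.  -1.5] w 0.176 g 60.7
inc [ 0.6264 -0.0055 -0.136 ] yaw 0.0002
[ 0.62869797  0.89372085  0.05683383 -0.02386533  2.12236304 -1.66153486]
```

send_rows(
  increments=[
    {"dx":-1.0,"dy":0,"dz":-0.3,"yaw":0,"claw":1},
    {"dx":-1.0,"dy":0,"dz":-0.3,"yaw":0,"claw":1},
    {"dx":-1.0,"dy":0,"dz":-0.3,"yaw":0,"claw":1},
    {"dx":-1.0,"dy":0,"dz":-0.3,"yaw":0,"claw":1},
    {"dx":-1.0,"dy":0,"dz":-0.3,"yaw":0,"claw":1},
    {"dx":-1.0,"dy":0,"dz":-0.3,"yaw":0,"claw":1},
  ],
)

```text
time: 13.28
tool_pos: [0.7148, 0.6086, 0.4686]
tool_rot: [0.056, -0.346, 0.937, 0.007]
contact_force: [-0.6, 0.5, -0.0]
gripper_width: 0.17
grasp_force: 60.7
```

Run:
```python
from h import *
inc((.45,.38,.55),130.4)
print(manip.state()["joint_pos"])
```

```text
t13.28 tcp [0.7148 0.6086 0.4686] yang 130.4 z [ 0.1    0.052 -0.994] F [-0.6  0.5 -0. ] w 0.170 g 60.7
inc [ 0.6776 -0.0089 -0.2384] yaw 0.0002
[ 0.6314277   0.93382761  0.05596101 -0.01975635  2.04010088 -1.6560787 ]
```

send_rows(
  increments=[
    {"dx":-1.0,"dy":0,"dz":-0.7,"yaw":0,"claw":1},
    {"dx":-1.0,"dy":0,"dz":-0.7,"yaw":0,"claw":1},
    {"dx":-1.0,"dy":0,"dz":-0.7,"yaw":0,"claw":1},
    {"dx":-1.0,"dy":0,"dz":-0.7,"yaw":0,"claw":1},
    {"dx":-1.0,"dy":0,"dz":-0.7,"yaw":0,"claw":1},
    {"dx":-1.0,"dy":0,"dz":-0.7,"yaw":0,"claw":1},
    {"dx":-1.0,"dy":0,"dz":-0.7,"yaw":0,"claw":1},
    {"dx":-1.0,"dy":0,"dz":-0.7,"yaw":0,"claw":1},
  ],
)

```text
time: 14.28
tool_pos: [0.6973, 0.5976, 0.5235]
tool_rot: [0.076, -0.345, 0.935, 0.014]
contact_force: [-0.6, -0.8, -0.4]
gripper_width: 0.175
grasp_force: 60.7
```

Run:
```python
from h import *
inc((.45,.38,.55),130.4)
print(manip.state()["joint_pos"])
```

```text
t14.28 tcp [0.6973 0.5976 0.5235] yang 130.4 z [ 0.132  0.078 -0.988] F [-0.6 -0.8 -0.4] w 0.175 g 60.7
inc [ 0.6432 -0.0121 -0.1516] yaw 0.0001
[ 0.6321227   0.87381091  0.05606716 -0.01668284  2.05861582 -1.65486933]
```

send_rows(
  increments=[
    {"dx":-1.0,"dy":0,"dz":-0.5,"yaw":0,"claw":1},
    {"dx":-1.0,"dy":0,"dz":-0.5,"yaw":0,"claw":1},
    {"dx":-1.0,"dy":0,"dz":-0.5,"yaw":0,"claw":1},
  ],
)

```text
time: 14.65
tool_pos: [0.7014, 0.6022, 0.5344]
tool_rot: [0.096, -0.345, 0.934, 0.021]
contact_force: [-0.6, -0.4, -0.5]
gripper_width: 0.174
grasp_force: 60.7
```

send_rows(
  increments=[
    {"dx":-1.0,"dy":0,"dz":-0.5,"yaw":0,"claw":1},
    {"dx":-1.0,"dy":0,"dz":-0.5,"yaw":0,"claw":1},
  ],
)

```text
time: 14.9
tool_pos: [0.7046, 0.6059, 0.5474]
tool_rot: [0.116, -0.344, 0.931, 0.029]
contact_force: [-1.5, -0.0, -0.4]
gripper_width: 0.174
grasp_force: 60.7
```

send_rows(
  increments=[
    {"dx":-1.0,"dy":0,"dz":-0.5,"yaw":0,"claw":1},
  ],
)

```text
time: 15.02
tool_pos: [0.7082, 0.6095, 0.5567]
tool_rot: [0.132, -0.344, 0.929, 0.035]
contact_force: [-0.6, -0.1, -1.3]
gripper_width: 0.174
grasp_force: 60.7
```

Run:
```python
from h import *
inc((.45,.38,.55),130.4)
print(manip.state()["joint_pos"])
```

```text
t15.03 tcp [0.7082 0.6095 0.5567] yang 130.4 z [ 0.222  0.156 -0.962] F [-0.6 -0.1 -1.3] w 0.174 g 60.7
inc [ 0.6688 -0.0144 -0.1734] yaw 0.0000
[ 0.63291685  0.84352041  0.05642011 -0.00645878  1.96697665 -1.65002414]
```

send_rows(
  increments=[
    {"dx":-1.0,"dy":0,"dz":-0.2,"yaw":0,"claw":1},
  ],
)

```text
time: 15.15
tool_pos: [0.7172, 0.6175, 0.5586]
tool_rot: [0.152, -0.343, 0.926, 0.042]
contact_force: [-0.0, -0.5, -0.8]
gripper_width: 0.169
grasp_force: 60.7
```

send_rows(
  increments=[
    {"dx":-1.0,"dy":0,"dz":-0.2,"yaw":0,"claw":1},
  ],
)

```text
time: 15.28
tool_pos: [0.7263, 0.6254, 0.5575]
tool_rot: [0.168, -0.342, 0.923, 0.048]
contact_force: [-0.1, -0.6, -1.6]
gripper_width: 0.174
grasp_force: 60.7
```

send_rows(
  increments=[
    {"dx":-1.0,"dy":0,"dz":-0.2,"yaw":0,"claw":1},
  ],
)

```text
time: 15.4
tool_pos: [0.734, 0.6322, 0.56]
tool_rot: [0.185, -0.341, 0.92, 0.054]
contact_force: [0.5, -0.2, -0.9]
gripper_width: 0.171
grasp_force: 60.7
```

send_rows(
  increments=[
    {"dx":-1.0,"dy":0,"dz":-0.2,"yaw":0,"claw":1},
  ],
)

```text
time: 15.52
tool_pos: [0.7408, 0.6383, 0.5651]
tool_rot: [0.202, -0.34, 0.916, 0.06]
contact_force: [0.1, 0.0, -0.7]
gripper_width: 0.173
grasp_force: 60.7
```

send_rows(
  increments=[
    {"dx":-1.0,"dy":0,"dz":-0.1,"yaw":0,"claw":1},
  ],
)

```text
time: 15.65
tool_pos: [0.7489, 0.6455, 0.5686]
tool_rot: [0.22, -0.339, 0.912, 0.067]
contact_force: [0.1, -0.2, -1.2]
gripper_width: 0.172
grasp_force: 60.7
```

send_rows(
  increments=[
    {"dx":-1.0,"dy":0,"dz":-0.1,"yaw":0,"claw":1},
  ],
)

```text
time: 15.78
tool_pos: [0.7564, 0.6522, 0.5718]
tool_rot: [0.237, -0.338, 0.908, 0.073]
contact_force: [0.6, 0.3, -1.4]
gripper_width: 0.173
grasp_force: 60.7
```

send_rows(
  increments=[
    {"dx":-1.0,"dy":0,"dz":-0.1,"yaw":0,"claw":1},
  ],
)

```text
time: 15.9
tool_pos: [0.7628, 0.658, 0.5777]
tool_rot: [0.254, -0.336, 0.903, 0.079]
contact_force: [-0.0, -0.6, -2.2]
gripper_width: 0.171
grasp_force: 60.7
```

send_rows(
  increments=[
    {"dx":-1.0,"dy":0,"dz":-0.1,"yaw":0,"claw":1},
  ],
)

```text
time: 16.02
tool_pos: [0.7682, 0.663, 0.5859]
tool_rot: [0.271, -0.335, 0.898, 0.086]
contact_force: [-0.5, 0.1, -1.5]
gripper_width: 0.175
grasp_force: 60.7
```

Run:
```python
from h import *
inc((.45,.38,.55),130.4)
s=manip.state();print(s["joint_pos"]);A=rot(s["tool_rot"]);print(A, "lean",np.degrees(np.arccos(-A[2,2])),"az",np.degrees(np.arctan2(A[1,2],A[0,2])))
```

```text
t16.02 tcp [0.7682 0.663  0.5859] yang 130.4 z [ 0.43   0.335 -0.838] F [-0.5  0.1 -1.5] w 0.175 g 60.7
inc [ 0.7536 -0.0168 -0.4031] yaw -0.0002
[ 0.63459465  0.85017694  0.05598477  0.0154313   1.65923375 -1.64323391]
[[-0.62924816 -0.64768476  0.42959423]
 [-0.55478544  0.76141851  0.33534306]
 [-0.54429759 -0.02731862 -0.83844727]] lean 33.02348321108306 az 37.97574769595275
```

send_rows(
  increments=[
    {"dx":-1.0,"dy":0,"dz":0,"yaw":0,"claw":1},
  ],
)

```text
time: 16.15
tool_pos: [0.775, 0.6692, 0.5924]
tool_rot: [0.289, -0.333, 0.893, 0.092]
contact_force: [-0.7, -0.2, -0.7]
gripper_width: 0.173
grasp_force: 60.7
```

send_rows(
  increments=[
    {"dx":-1.0,"dy":0,"dz":0,"yaw":0,"claw":1},
  ],
)

```text
time: 16.27
tool_pos: [0.7813, 0.6749, 0.598]
tool_rot: [0.305, -0.331, 0.887, 0.098]
contact_force: [-0.3, 0.3, -0.0]
gripper_width: 0.175
grasp_force: 60.7
```

```bash
cat >> h.py <<'E'
XT=np.array([.7615,.648,0]);YT=np.array([-.648,.7615,0]);ZT=np.array([0,0,1.]);LUG=np.array([.5443,.1111,.080])
def tt(p): return np.array([(p-LUG)@XT,(p-LUG)@YT,p[2]])
def tw(q): return LUG+q[0]*XT+q[1]*YT+(q[2]-.08)*ZT
GC=np.array([-.0065,0,-.0113]);PD=np.array([-.846,0,.533])
E
python3 - <<'E'
from h import *
s=manip.state();A=rot(s["tool_rot"]);print("lean",np.degrees(np.arccos(-A[2,2])),"az",np.degrees(np.arctan2(A[1,2],A[0,2])))
d=A@PD; print("pin dir tester",[d@XT,d@YT,d[2]])
inc((.42,.38,.5),130.4)
print("pre", tw([-.10,0,.08])-A@(GC+.027*PD))
E
```

```text
lean 37.39801616422802 az 38.32240308981166
pin dir tester [np.float64(0.9957478703886806), np.float64(0.002210935281898314), np.float64(0.08985715300497658)]
t16.27 tcp [0.7813 0.6749 0.598 ] yang 130.4 z [ 0.476  0.377 -0.794] F [-0.3  0.3 -0. ] w 0.175 g 60.7
inc [ 0.8596  0.0243 -0.4106] yaw -0.0002
pre [0.44923068 0.02965559 0.06465301]
```

send_rows(
  increments=[
    {"dx":0.1,"dy":0,"dz":-0.05,"yaw":0,"claw":1},
    {"dx":0.2,"dy":0,"dz":-0.1,"yaw":0,"claw":1},
    {"dx":0.86,"dy":0.02,"dz":-0.41,"yaw":0,"claw":1},
    {"dx":0.86,"dy":0.02,"dz":-0.41,"yaw":0,"claw":1},
    {"dx":0.86,"dy":0.02,"dz":-0.41,"yaw":0,"claw":1},
    {"dx":0.86,"dy":0.02,"dz":-0.41,"yaw":0,"claw":1},
    {"dx":0.86,"dy":0.02,"dz":-0.41,"yaw":0,"claw":1},
    {"dx":0.86,"dy":0.02,"dz":-0.41,"yaw":0,"claw":1},
    {"dx":0.86,"dy":0.02,"dz":-0.41,"yaw":0,"claw":1},
  ],
)

```text
time: 17.4
tool_pos: [0.4188, 0.3765, 0.5006]
tool_rot: [0.305, -0.331, 0.887, 0.098]
contact_force: [0.5, 1.0, -0.8]
gripper_width: 0.174
grasp_force: 60.7
```

Run:
```python
from h import *
inc((.40,.0,.30)); print(manip.state()["joint_pos"])
```

```text
t17.40 tcp [0.4188 0.3765 0.5006] yang 130.4 z [ 0.477  0.377 -0.794] F [ 0.5  1.  -0.8] w 0.174 g 60.7
inc [ 0.6632 -0.5379  0.0171] yaw 0.0000
[ 0.57032479 -0.53943855  1.76104601  0.06228075  1.26974555 -1.71301038]
```

Run:
```python
from h import *
inc((.43,.013,.22))
```

```text
t17.40 tcp [0.4188 0.3765 0.5006] yang 130.4 z [ 0.477  0.377 -0.794] F [ 0.5  1.  -0.8] w 0.174 g 60.7
inc [ 0.711  -0.5525  0.1826] yaw 0.0000
```

send_rows(
  increments=[
    {"dx":0.08,"dy":-0.06,"dz":0.02,"yaw":0,"claw":1},
    {"dx":0.71,"dy":-0.55,"dz":0.18,"yaw":0,"claw":1},
    {"dx":0.71,"dy":-0.55,"dz":0.18,"yaw":0,"claw":1},
    {"dx":0.71,"dy":-0.55,"dz":0.18,"yaw":0,"claw":1},
    {"dx":0.71,"dy":-0.55,"dz":0.18,"yaw":0,"claw":1},
    {"dx":0.71,"dy":-0.55,"dz":0.18,"yaw":0,"claw":1},
    {"dx":0.71,"dy":-0.55,"dz":0.18,"yaw":0,"claw":1},
    {"dx":0.71,"dy":-0.55,"dz":0.18,"yaw":0,"claw":1},
    {"dx":0.71,"dy":-0.55,"dz":0.18,"yaw":0,"claw":1},
    {"dx":0.71,"dy":-0.55,"dz":0.18,"yaw":0,"claw":1},
  ],
)

```text
time: 18.65
tool_pos: [0.4307, 0.015, 0.2228]
tool_rot: [0.305, -0.331, 0.888, 0.097]
contact_force: [-0.1, -0.5, -0.4]
gripper_width: 0.173
grasp_force: 60.7
```

Run:
```python
from h import *
s=manip.state();A=rot(s["tool_rot"])
print(s["joint_pos"])
# tester frame target: pin origin x=-100mm, y 0, z .08
inc(tw([-.11,0,.08])-A@(GC+.027*PD))
ct,cs=cam("top"),cam("side"); t=manip.grab_frame("top"); w=manip.grab_frame("wrist")
m=mask(t,(3,150,120),(16,255,255))
tip=s["tool_pos"]+A@(GC+.087*PD); gc=s["tool_pos"]+A@GC
print("pred tip",tip,proj(ct,tip),"gc",proj(ct,gc),"side tip",proj(cs,tip))
u=proj(ct,gc).astype(int); x0,y0=max(u[0]-80,0),max(u[1]-70,0)
a=np.argwhere(m[u[1]-40:u[1]+40,u[0]-40:u[0]+40]); print("orange",len(a),a.mean(0)[::-1]+u-40 if len(a) else 0)
c=cv2.resize(t[y0:y0+120,x0:x0+130],None,fx=3.2,fy=3.2,interpolation=cv2.INTER_CUBIC);print(x0,y0)
v=np.zeros((400,800,3),np.uint8);v[:384,:416]=c;v[:288,416:]=cv2.resize(w,(384,288));cv2.imwrite("pics/w5.png",v[:,:,::-1])
```

```text
[-0.53400784 -0.81251069  2.36765977  0.61568517  1.36203217 -2.88129967]
t18.65 tcp [0.4307 0.015  0.2228] yang 130.4 z [ 0.477  0.374 -0.795] F [-0.1 -0.5 -0.4] w 0.173 g 60.7
inc [0.1699 0.0078 0.268 ] yaw 0.0000
pred tip [0.49507639 0.07047331 0.24339802] [293.22121706 256.31979693] gc [324.11726997 292.81345972] side tip [347.94668555 188.1809004 ]
orange 135 [323.28888889 292.31851852]
244 222
```

View pics/w5.png

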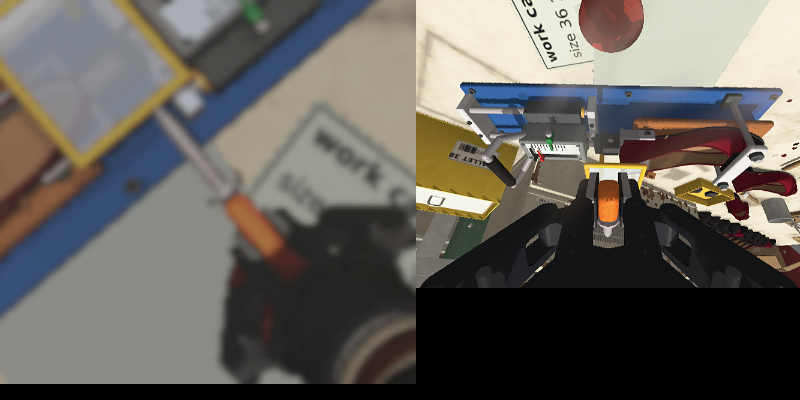

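Run:
```python
from h import *
s=manip.state();A=rot(s["tool_rot"])
for x in(-.13,-.11): inc(tw([x,0,.08])-A@(GC+.027*PD))
print("XT in tool /mm units",A.T@XT*.001/.5,"YT",A.T@YT*.002,"ZT",A.T@ZT*.002)
cs=cam("side");f=manip.grab_frame("side")
gc=s["tool_pos"]+A@GC;u=proj(cs,gc).astype(int);m=mask(f,(3,140,100),(18,255,255))
a=np.argwhere(m[u[1]-30:u[1]+30,u[0]-30:u[0]+30]);print("gc pred",proj(cs,gc),len(a),a.mean(0)[::-1]+u-30 if len(a) else 0)
if len(a): print("axis",cv2.fitLine(a[:,::-1].astype(np.float32),cv2.DIST_L2,0,.01,.01).ravel(),"pred",proj(cs,gc+.02*A@PD)-proj(cs,gc-.02*A@PD))
```

```text
t18.75 tcp [0.4308 0.0155 0.2231] yang 130.5 z [ 0.476  0.375 -0.795] F [-0.2  0.3 -1.3] w 0.172 g 60.7
inc [0.2027 0.0072 0.2438] yaw 0.0000
t18.75 tcp [0.4308 0.0155 0.2231] yang 130.5 z [ 0.476  0.375 -0.795] F [-0.2  0.3 -1.3] w 0.172 g 60.7
inc [0.1709 0.0071 0.2681] yaw 0.0000
XT in tool /mm units [-1.59102895e-03 -3.05543406e-06  1.21151250e-03] YT [-3.92152373e-05  1.99886187e-03 -4.64586106e-05] ZT [-1.21101095e-03 -6.07263526e-05 -1.59052344e-03]
gc pred [382.55136987 184.73517805] 79 [381.17721519 183.81012658]
axis [ 0.5706742 -0.8211766 29.177216  29.810127 ] pred [-15.09594811   1.46714073]
```

send_rows(
  increments=[
    {"dx":0.05,"dy":0.002,"dz":0.06,"yaw":0,"claw":1},
    {"dx":0.1,"dy":0.004,"dz":0.12,"yaw":0,"claw":1},
    {"dx":0.15,"dy":0.006,"dz":0.18,"yaw":0,"claw":1},
    {"dx":0.2025,"dy":0.007,"dz":0.2435,"yaw":0,"claw":1},
    {"dx":0.171,"dy":0.007,"dz":0.268,"yaw":0,"claw":1},
    {"dx":0.171,"dy":0.007,"dz":0.268,"yaw":0,"claw":1},
  ],
)

```text
time: 19.55
tool_pos: [0.4411, 0.0236, 0.0633]
tool_rot: [0.304, -0.333, 0.887, 0.098]
contact_force: [-0.4, -0.2, -0.7]
gripper_width: 0.178
grasp_force: 60.7
```

```bash
cat > chk.py <<'E'
from h import *
s=manip.state();A=rot(s["tool_rot"]);p=s["tool_pos"]
print("j",s["joint_pos"].round(3),"t",s["time"],"lean %.1f"%np.degrees(np.arccos(-A[2,2])))
print("tcp",tt(p).round(4),"origin",tt(p+A@(GC+.027*PD)).round(4),"tip",tt(p+A@(GC+.087*PD)).round(4),"gc",tt(p+A@GC).round(4))
F=s["contact_force"];print("F tester",[round(F@v,1) for v in(XT,YT,ZT)],"w",s["gripper_width"],"g",s["grasp_force"])
E
cat chk.py > /dev/null
python3 - <<'E'
exec(open("chk.py").read())
cs,ct=cam("side"),cam("top")
for n,c in(("side",cs),("top",ct)):
    f=manip.grab_frame(n); cv2.imwrite(f"pics/{n}6.png",f[:,:,::-1])
    g=p+A@GC;u=proj(c,g).astype(int);m=mask(f,(3,140,60),(18,255,255));a=np.argwhere(m[u[1]-25:u[1]+25,u[0]-25:u[0]+25]);print(n,proj(c,g),len(a),a.mean(0)[::-1]+u-25 if len(a) else 0)
E
```

```text
j [-0.493 -0.538  2.495  0.71   1.022 -3.113] t 19.55 lean 37.2
tcp [-0.1353  0.0003  0.0633] origin [-0.11    0.0008  0.0786] tip [-0.0503  0.0011  0.0838] gc [-0.1369  0.0006  0.0763]
F tester [np.float64(-0.4), np.float64(0.1), np.float64(-0.7)] w 0.17776458870414433 g 60.65063953399658
side [374.3550037  263.97112435] 96 [370.5        261.76041667]
top [319.04835545 295.64104091] 117 [319.55555556 296.35042735]
```

send_rows(
  increments=[
    {"dx":0.0053,"dy":-0.001,"dz":0.0068,"yaw":0,"claw":1},
    {"dx":0.0103,"dy":-0.001,"dz":0.0135,"yaw":0,"claw":1},
    {"dx":-0.0067,"dy":-0.001,"dz":0.0242,"yaw":0,"claw":1},
    {"dx":-0.0237,"dy":-0.001,"dz":0.0349,"yaw":0,"claw":1},
    {"dx":-0.0407,"dy":-0.001,"dz":0.0455,"yaw":0,"claw":1},
    {"dx":-0.0543,"dy":-0.001,"dz":0.0541,"yaw":0,"claw":1},
    {"dx":-0.0628,"dy":-0.001,"dz":0.0594,"yaw":0,"claw":1},
    {"dx":-0.0628,"dy":-0.001,"dz":0.0594,"yaw":0,"claw":1},
  ],
)

```text
time: 20.65
tool_pos: [0.474, 0.0502, 0.0583]
tool_rot: [0.304, -0.332, 0.888, 0.098]
contact_force: [-0.0, -0.0, -1.0]
gripper_width: 0.175
grasp_force: 60.6
```

```bash
python3 chk.py
```

```text
j [-0.376 -0.418  2.43   0.725  0.909 -3.056] t 20.65 lean 37.2
tcp [-0.093  -0.0008  0.0583] origin [-0.0678 -0.0004  0.0736] tip [-0.008  -0.0002  0.0788] gc [-0.0947 -0.0005  0.0712]
F tester [np.float64(-0.1), np.float64(0.0), np.float64(-1.0)] w 0.17479344434175662 g 60.64705967903137
```

send_rows(
  increments=[
    {"dx":-0.0085,"dy":0,"dz":0.0053,"yaw":0,"claw":1},
    {"dx":-0.017,"dy":0,"dz":0.0107,"yaw":0,"claw":1},
    {"dx":-0.0255,"dy":0,"dz":0.016,"yaw":0,"claw":1},
    {"dx":-0.0255,"dy":0,"dz":0.016,"yaw":0,"claw":1},
  ],
)

```text
time: 21.15
tool_pos: [0.4854, 0.0598, 0.0597]
tool_rot: [0.304, -0.331, 0.888, 0.098]
contact_force: [-0.9, 0.7, -0.9]
gripper_width: 0.177
grasp_force: 60.6
```

```bash
python3 chk.py
```

```text
j [-0.338 -0.385  2.405  0.726  0.88  -3.03 ] t 21.15 lean 37.2
tcp [-0.0781 -0.001   0.0597] origin [-0.0528 -0.0005  0.075 ] tip [ 0.0069 -0.0004  0.0802] gc [-0.0797 -0.0006  0.0726]
F tester [np.float64(-0.3), np.float64(1.1), np.float64(-0.9)] w 0.17734099890340296 g 60.647438764572144
```

send_rows(
  increments=[
    {"dx":-0.0085,"dy":0,"dz":0.0053,"yaw":0,"claw":1},
    {"dx":-0.017,"dy":0,"dz":0.0107,"yaw":0,"claw":1},
    {"dx":-0.0255,"dy":0,"dz":0.016,"yaw":0,"claw":1},
    {"dx":-0.0255,"dy":0,"dz":0.016,"yaw":0,"claw":1},
  ],
)

```text
time: 21.65
tool_pos: [0.4967, 0.0697, 0.0608]
tool_rot: [0.304, -0.331, 0.888, 0.098]
contact_force: [-0.1, 0.3, -1.3]
gripper_width: 0.173
grasp_force: 60.6
```

```bash
python3 chk.py
```

```text
j [-0.301 -0.352  2.379  0.725  0.853 -3.004] t 21.65 lean 37.2
tcp [-0.0631 -0.0007  0.0608] origin [-0.0379 -0.0003  0.0761] tip [ 0.0219 -0.0001  0.0813] gc [-0.0648 -0.0003  0.0738]
F tester [np.float64(0.1), np.float64(0.3), np.float64(-1.3)] w 0.17299041509799223 g 60.601176023483276
```

send_rows(
  increments=[
    {"dx":-0.0085,"dy":0,"dz":0.0053,"yaw":0,"claw":1},
    {"dx":-0.017,"dy":0,"dz":0.0107,"yaw":0,"claw":1},
    {"dx":-0.0255,"dy":0,"dz":0.016,"yaw":0,"claw":1},
    {"dx":-0.0255,"dy":0,"dz":0.016,"yaw":0,"claw":1},
  ],
)

```text
time: 22.15
tool_pos: [0.508, 0.0795, 0.062]
tool_rot: [0.304, -0.331, 0.888, 0.098]
contact_force: [0.8, 1.9, -3.5]
gripper_width: 0.171
grasp_force: 60.2
```

```bash
python3 chk.py
```

```text
j [-0.266 -0.319  2.354  0.723  0.828 -2.979] t 22.15 lean 37.2
tcp [-0.0481 -0.0005  0.062 ] origin [-0.0229 -0.0001  0.0773] tip [0.0369 0.0001 0.0825] gc [-0.0498 -0.0002  0.075 ]
F tester [np.float64(1.8), np.float64(1.0), np.float64(-3.5)] w 0.17111572096042216 g 60.24425983428955
```

send_rows(
  increments=[
    {"dx":-0.0051,"dy":0,"dz":0.0032,"yaw":0,"claw":1},
    {"dx":-0.0085,"dy":0,"dz":0.0055,"yaw":0,"claw":1},
    {"dx":-0.0102,"dy":0,"dz":0.0066,"yaw":0,"claw":1},
    {"dx":-0.0102,"dy":0,"dz":0.0066,"yaw":0,"claw":1},
  ],
)

```text
time: 22.65
tool_pos: [0.5124, 0.0831, 0.0625]
tool_rot: [0.304, -0.331, 0.888, 0.098]
contact_force: [-0.9, 1.3, -4.4]
gripper_width: 0.175
grasp_force: 60.3
```

```bash
python3 chk.py
```

```text
j [-0.254 -0.307  2.343  0.722  0.818 -2.969] t 22.65 lean 37.2
tcp [-0.0424 -0.0006  0.0625] origin [-0.0172 -0.0002  0.0777] tip [ 0.0426 -0.0001  0.0829] gc [-0.0441 -0.0003  0.0754]
F tester [np.float64(0.1), np.float64(1.5), np.float64(-4.4)] w 0.17516650055308675 g 60.28152108192444
```

send_rows(
  increments=[
    {"dx":-0.0017,"dy":0,"dz":0.0011,"yaw":0,"claw":1},
    {"dx":-0.0034,"dy":0,"dz":0.0022,"yaw":0,"claw":1},
    {"dx":-0.0051,"dy":0,"dz":0.0033,"yaw":0,"claw":1},
    {"dx":-0.0051,"dy":0,"dz":0.0033,"yaw":0,"claw":1},
  ],
)

```text
time: 23.15
tool_pos: [0.5138, 0.0836, 0.0621]
tool_rot: [0.302, -0.332, 0.888, 0.097]
contact_force: [-19.8, -14.2, 7.0]
gripper_width: 0.175
grasp_force: 63.7
```

```bash
python3 chk.py
```

```text
j [-0.249 -0.301  2.339  0.716  0.815 -2.964] t 23.15 lean 37.0
tcp [-0.0411 -0.0012  0.0621] origin [-0.0158 -0.0007  0.0773] tip [ 0.044  -0.0005  0.0822] gc [-0.0427 -0.0008  0.075 ]
F tester [np.float64(-24.3), np.float64(2.0), np.float64(7.0)] w 0.17477569253749492 g 63.69580864906311
```

send_rows(
  increments=[
    {"dx":0.0034,"dy":0,"dz":-0.0022,"yaw":0,"claw":1},
    {"dx":0.0034,"dy":0,"dz":-0.0022,"yaw":0,"claw":0.45},
    {"dx":0.0034,"dy":0,"dz":-0.0022,"yaw":0,"claw":0.45},
    {"dx":0.0034,"dy":0,"dz":-0.0022,"yaw":0,"claw":0.45},
  ],
)

```text
time: 23.65
tool_pos: [0.5144, 0.0835, 0.0639]
tool_rot: [0.305, -0.331, 0.888, 0.097]
contact_force: [0.0, 0.3, -0.0]
gripper_width: 0.275
grasp_force: 0.0
```

```bash
python3 chk.py
```

```text
j [-0.251 -0.305  2.34   0.723  0.816 -2.967] t 23.65 lean 37.3
tcp [-0.0406 -0.0016  0.0639] origin [-0.0154 -0.0012  0.0792] tip [ 0.0443 -0.0011  0.0845] gc [-0.0423 -0.0013  0.0768]
F tester [np.float64(0.2), np.float64(0.2), np.float64(-0.0)] w 0.27477695946695485 g 0.0
```

send_rows(
  increments=[
    {"dx":0,"dy":0,"dz":-0.02,"yaw":0,"claw":0.45},
    {"dx":0,"dy":0,"dz":-0.05,"yaw":0,"claw":0.45},
    {"dx":0,"dy":0,"dz":-0.1,"yaw":0,"claw":0.45},
    {"dx":0,"dy":0,"dz":-0.2,"yaw":0,"claw":0},
    {"dx":0,"dy":0,"dz":-0.3,"yaw":0,"claw":-1},
    {"dx":0,"dy":0,"dz":-0.4,"yaw":0,"claw":-1},
    {"dx":0,"dy":0,"dz":-0.4,"yaw":0,"claw":-1},
  ],
)

```text
time: 24.52
tool_pos: [0.4193, 0.0063, 0.2273]
tool_rot: [0.307, -0.331, 0.887, 0.093]
contact_force: [0.2, -0.1, -0.3]
gripper_width: 0.998
grasp_force: 0.0
```

Run:
```python
exec(open("chk.py").read())
inc((.66,-.03,.27));inc((.669,-.0196,.2285))
ct=cam("top");cw=cam("wrist",s);f=manip.grab_frame("wrist");t=manip.grab_frame("top")
for n,c,g in(("wrist",cw,f),("top",ct,t)):
    q=tw([-.043,0,.08]);u=proj(c,q).astype(int);m=mask(g,(3,140,60),(18,255,255));y0,x0=max(u[1]-40,0),max(u[0]-40,0)
    a=np.argwhere(m[y0:u[1]+40,x0:u[0]+40]);print(n,"pred grip",proj(c,q),"end",proj(c,tw([-.063,0,.08])),"front",proj(c,tw([-.023,0,.08])),len(a),(a.mean(0)[::-1]+[x0,y0],a.min(0)[::-1]+[x0,y0],a.max(0)[::-1]+[x0,y0]) if len(a) else 0)
cv2.imwrite("pics/w7.png",f[:,:,::-1])
```

```text
j [-0.578 -0.859  2.383  0.62   1.403 -2.901] t 24.525 lean 37.4
tcp [-0.1631  0.0012  0.2273] origin [-0.1379  0.0017  0.2427] tip [-0.0781  0.0016  0.2481] gc [-0.1647  0.0017  0.2403]
F tester [np.float64(0.1), np.float64(-0.2), np.float64(-0.3)] w 0.9979383725140738 g 0.0
t24.52 tcp [0.4193 0.0063 0.2273] yang 130.2 z [ 0.483  0.369 -0.794] F [ 0.2 -0.1 -0.3] w 0.998 g 0.0
inc [-0.2985 -0.3689  0.1381] yaw 0.0000
t24.52 tcp [0.4193 0.0063 0.2273] yang 130.2 z [ 0.483  0.369 -0.794] F [ 0.2 -0.1 -0.3] w 0.998 g 0.0
inc [-0.2698 -0.3615  0.2204] yaw 0.0000
wrist pred grip [325.57869364 216.25534075] end [325.77896861 203.36483928] front [325.39681448 227.96181385] 490 (array([325.47142857, 218.5877551 ]), array([317, 202]), array([364, 235]))
top pred grip [290.31423635 261.26678255] end [296.4313557  268.44750415] front [284.22338744 254.11689911] 66 (array([289.25757576, 263.83333333]), array([252, 257]), array([296, 290]))
```

send_rows(
  increments=[
    {"dx":-0.06,"dy":-0.05,"dz":-0.03,"yaw":0,"claw":-1},
    {"dx":-0.3,"dy":-0.37,"dz":0.138,"yaw":0,"claw":-1},
    {"dx":-0.3,"dy":-0.37,"dz":0.138,"yaw":0,"claw":-1},
    {"dx":-0.3,"dy":-0.37,"dz":0.138,"yaw":0,"claw":-1},
    {"dx":-0.3,"dy":-0.37,"dz":0.138,"yaw":0,"claw":-1},
    {"dx":-0.3,"dy":-0.37,"dz":0.138,"yaw":0,"claw":-1},
    {"dx":-0.3,"dy":-0.37,"dz":0.138,"yaw":0,"claw":-1},
  ],
)

```text
time: 25.5
tool_pos: [0.6594, -0.026, 0.2605]
tool_rot: [0.302, -0.331, 0.888, 0.099]
contact_force: [-0.4, -0.4, 0.4]
gripper_width: 1.004
grasp_force: 0.0
```

Run:
```python
exec(open("chk.py").read())
b=tw([0,-.18,.142]);inc(b+.017*A[:,2]+[0,0,.05]);inc(b+.017*A[:,2])
```

```text
j [-0.381 -0.124  1.831  0.611  1.156 -2.839] t 25.5 lean 37.1
tcp [-0.0012 -0.179   0.2605] origin [ 0.0241 -0.1786  0.2758] tip [ 0.0838 -0.1784  0.2809] gc [-0.0028 -0.1787  0.2735]
F tester [np.float64(-0.5), np.float64(-0.0), np.float64(0.4)] w 1.0041559164727094 g 0.0
t25.50 tcp [ 0.6594 -0.026   0.2605] yang 130.5 z [ 0.472  0.377 -0.797] F [-0.4 -0.4  0.4] w 1.004 g 0.0
inc [0.0808 0.0014 0.1447] yaw 0.0000
t25.50 tcp [ 0.6594 -0.026   0.2605] yang 130.5 z [ 0.472  0.377 -0.797] F [-0.4 -0.4  0.4] w 1.004 g 0.0
inc [0.1411 0.0038 0.2245] yaw 0.0000
```

send_rows(
  increments=[
    {"dx":0.04,"dy":0.001,"dz":0.07,"yaw":0,"claw":-1},
    {"dx":0.08,"dy":0.002,"dz":0.145,"yaw":0,"claw":-1},
    {"dx":0.11,"dy":0.003,"dz":0.185,"yaw":0,"claw":-1},
    {"dx":0.141,"dy":0.004,"dz":0.2245,"yaw":0,"claw":-1},
    {"dx":0.141,"dy":0.004,"dz":0.2245,"yaw":0,"claw":-1},
    {"dx":0.141,"dy":0.004,"dz":0.2245,"yaw":0,"claw":1},
    {"dx":0.141,"dy":0.004,"dz":0.2245,"yaw":0,"claw":1},
    {"dx":0.141,"dy":0.004,"dz":0.2245,"yaw":0,"claw":1},
    {"dx":0.141,"dy":0.004,"dz":0.2245,"yaw":0,"claw":1},
    {"dx":0.141,"dy":0.004,"dz":0.2245,"yaw":0,"claw":1},
    {"dx":0.141,"dy":0.004,"dz":0.2245,"yaw":0,"claw":1},
  ],
)

```text
time: 26.88
tool_pos: [0.6706, -0.0208, 0.1318]
tool_rot: [0.304, -0.331, 0.888, 0.098]
contact_force: [-5.1, -1.2, 5.9]
gripper_width: 0.195
grasp_force: 58.4
```

```bash
cat > meas.py <<'E'
exec(open("chk.py").read())
f=manip.grab_frame("wrist");cw=cam("wrist",s)
import sys; cv2.imwrite("pics/%s.png"%sys.argv[1],f[:,:,::-1])
for n,lo,hi in(("green",(55,120,40),(80,255,255)),("red",(0,180,90),(5,255,255))):
    m=mask(f,lo,hi);k,l,st,c=cv2.connectedComponentsWithStats(m)
    for i in range(1,k):
        if st[i,4]>30: print(n,st[i],c[i].round(1),"tester",tt(onz(cw,c[i],.105)).round(4))
E
python3 meas.py w8
```

```text
j [-0.364  0.031  1.91   0.691  0.955 -2.99 ] t 26.875 lean 37.3
tcp [ 0.0107 -0.1823  0.1318] origin [ 0.036  -0.1818  0.1471] tip [ 0.0957 -0.1817  0.1523] gc [ 0.0091 -0.1819  0.1447]
F tester [np.float64(-4.7), np.float64(2.4), np.float64(5.9)] w 0.19486741171776073 g 58.441781401634216
green [496 169  10   8  38] [501.1 171.4] tester [-0.0494 -0.1168  0.105 ]
green [488 220  22  22  49] [496.6 234.4] tester [-0.01   -0.1015  0.105 ]
red [429 242  16  25  67] [435.  257.8] tester [ 0.0119 -0.1239  0.105 ]
red [425 271  13   8  76] [431.2 274.6] tester [ 0.0297 -0.121   0.105 ]
```

```bash
python3 -c "
import cv2
f=cv2.imread('pics/w8.png')[155:300,370:565];cv2.imwrite('pics/w8c.png',cv2.resize(f,None,fx=4,fy=4,interpolation=cv2.INTER_CUBIC))"
```

```text
(no output)
```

View pics/w8c.png

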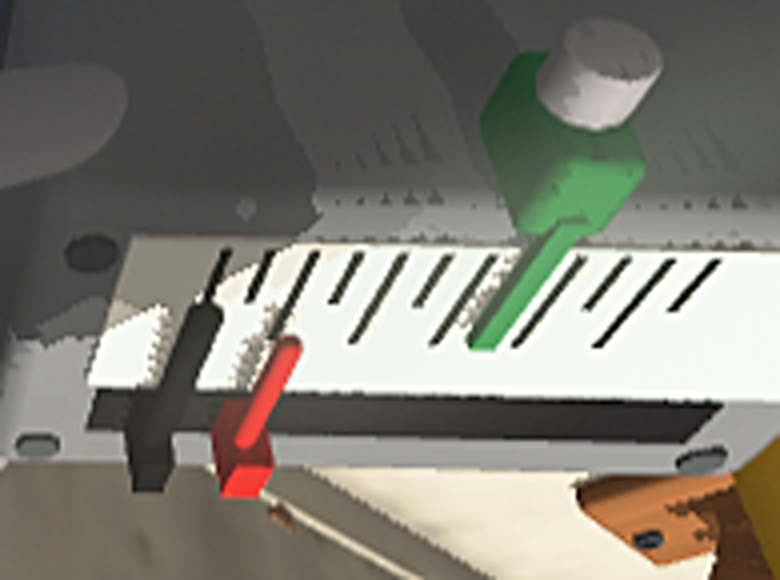

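Run:
```python
from h import *
st={"tool_pos":np.array([.6609,-.026,.1249]),"tool_rot":np.array([.004,-.345,.939,-.006])}
cw=cam("wrist",st);f=cv2.imread("pics/w2.png")[:,:,::-1].copy();g=f.astype(int)
for r in(262,266,270,275,280,285,290):
    row=g[r,385:560];sm=row.sum(1)
    dark=np.where(sm<200)[0]+385;gr=np.where((row[:,1]>row[:,0]*1.5)&(row[:,1]>row[:,2]*1.3))[0]+385;rd=np.where((row[:,0]>150)&(row[:,1]<90))[0]+385
    def e(a,z): return "" if len(a)==0 else (a.min(),a.max()+1,[round(1000*tt(onz(cw,(u,r+.5),z))[1],1) for u in(a.min(),a.max()+1)])
    print(r,"K",e(dark[dark<425],.109),"R",e(rd,.109),"G",e(gr,.104),e(gr,.109))
print([tt(onz(cw,(474,270),z)).round(4) for z in(.1,.104,.111)])
# ticks row
for r in(255,258): print(r,np.where(g[r,395:530].sum(1)<250)[0]+395)
a,b=tt(onz(cw,(411,255),.101)),tt(onz(cw,(516,255),.101));print("tick span",a,b)
```

```text
262 K (np.int64(388), np.int64(421), [np.float64(-146.5), np.float64(-129.9)]) R  G (np.int64(472), np.int64(480), [np.float64(-102.0), np.float64(-97.9)]) (np.int64(472), np.int64(480), [np.float64(-104.4), np.float64(-100.4)])
266 K (np.int64(405), np.int64(420), [np.float64(-137.8), np.float64(-130.2)]) R  G (np.int64(472), np.int64(479), [np.float64(-101.7), np.float64(-98.1)]) (np.int64(472), np.int64(479), [np.float64(-104.1), np.float64(-100.6)])
270 K (np.int64(404), np.int64(412), [np.float64(-138.1), np.float64(-134.1)]) R  G (np.int64(471), np.int64(478), [np.float64(-101.9), np.float64(-98.3)]) (np.int64(471), np.int64(478), [np.float64(-104.3), np.float64(-100.7)])
275 K (np.int64(404), np.int64(412), [np.float64(-137.9), np.float64(-133.8)]) R  G (np.int64(470), np.int64(478), [np.float64(-102.0), np.float64(-97.9)]) (np.int64(470), np.int64(478), [np.float64(-104.4), np.float64(-100.3)])
280 K (np.int64(404), np.int64(411), [np.float64(-137.7), np.float64(-134.1)]) R  G  
285 K (np.int64(403), np.int64(411), [np.float64(-138.0), np.float64(-133.9)]) R (np.int64(427), np.int64(431), [np.float64(-125.6), np.float64(-123.6)]) G  
290 K (np.int64(403), np.int64(411), [np.float64(-137.8), np.float64(-133.6)]) R (np.int64(427), np.int64(431), [np.float64(-125.4), np.float64(-123.3)]) G  
[array([-0.0061, -0.0985,  0.1   ]), array([-0.0078, -0.1004,  0.104 ]), array([-0.0108, -0.1038,  0.111 ])]
255 [410 411 419 420 421 429 430 438 439 440 448 449 457 458 459 467 468 473
 474 475 476 477 478 479 480 486 487 488 496 497 505 506 507 515 516]
258 [409 410 411 419 420 428 429 430 438 439 447 448 449 457 458 467 468 473
 474 475 476 477 478 479 486 487 495 496 497 505 506 514 515 516]
tick span [-0.01486909 -0.13309332  0.101     ] [-0.01519688 -0.07832963  0.101     ]
```

Run:
```python
from h import *
st={"tool_pos":np.array([.6609,-.026,.1249]),"tool_rot":np.array([.0043,-.3453,.9384,-.0057])}
st["tool_rot"]/=np.linalg.norm(st["tool_rot"])
c2=cam("wrist",st);c8=cam("wrist",manip.state())
g=cv2.imread("pics/w2.png")[:,:,::-1].astype(int);h=cv2.imread("pics/w8.png")[:,:,::-1].astype(int)
gr=lambda a:(a[:,:,1]>a[:,:,0]*1.4)&(a[:,:,1]>a[:,:,2]*1.25)
m2=np.argwhere(gr(g[255:290,460:490]));m8=np.argwhere(gr(h[205:250,480:525]))
e2=m2[m2[:,0]==m2[:,0].max()].mean(0)[::-1]+[460.5,256];e8=m8[m8[:,0]==m8[:,0].max()].mean(0)[::-1]+[480.5,206]
print(e2,e8)
P=lambda a,b:(lambda r:(tt(r[0]).round(4),round(r[1],4)))(tri(c2,a,c8,b))
print("green end",P(e2,e8))
K=lambda x,y:(370+x/4,155+y/4)
print("last tick top end", P((516.5,252),K(718,260)),"hole screw", P((557,254),(np.nan,0)) if 0 else "")
for r in range(228,262,3):
    d=np.where(h[r,400:440].sum(1)<150)[0]+400; print(r,d.min() if len(d) else 0,d.max()+1 if len(d) else 0,end="; ")
for r in range(208,246,4):
    d=np.where(gr(h[r:r+1,480:525])[0])[0]+480; print("G",r,d.min() if len(d) else 0,d.max()+1 if len(d) else 0,end="; ")
```

```text
[474. 278.] [491. 243.]
green end (array([-0.004 , -0.1012,  0.1058]), np.float64(0.0011))
last tick top end (array([-0.0169, -0.0791,  0.1013]), np.float64(0.001)) hole screw 
228 421 434; 231 418 423; 234 417 426; 237 415 424; 240 414 423; 243 413 422; 246 412 413; 249 411 419; 252 404 405; 255 403 409; 258 402 407; 261 401 407; G 208 501 524; G 212 500 520; G 216 506 513; G 220 503 510; G 224 500 507; G 228 497 504; G 232 495 501; G 236 492 498; G 240 488 495; G 244 0 0;
```

Run:
```python
from h import *
st={"tool_pos":np.array([.6609,-.026,.1249]),"tool_rot":np.array([.0043,-.3453,.9384,-.0057])}
st["tool_rot"]/=np.linalg.norm(st["tool_rot"])
c2=cam("wrist",st);c8=cam("wrist",manip.state())
g=cv2.imread("pics/w2.png")[:,:,::-1].astype(int);h=cv2.imread("pics/w8.png")[:,:,::-1].astype(int)
for r in range(256,270,2): print(r,(g[r,400:418].sum(1)).tolist())
for r in range(224,240,2): print(r,(h[r,412:432].sum(1)).tolist())
P=lambda a,b:(lambda r:(tt(r[0]).round(4),round(r[1],4)))(tri(c2,a,c8,b))
print("black tip ctr",P((408.5,262.5),(423,230.5)))
print("tick0", P((410.8,252),(370+225/4,155+250/4)))
print("red tip", P((429.5,273),(370+292/4,155+338/4)))
```

```text
256 [738, 672, 361, 394, 406, 409, 409, 413, 433, 347, 77, 136, 456, 415, 409, 409, 410, 418]
258 [718, 749, 573, 384, 407, 410, 409, 415, 440, 233, 81, 147, 450, 415, 408, 408, 408, 419]
260 [731, 324, 375, 401, 412, 425, 433, 444, 466, 134, 98, 253, 451, 420, 411, 409, 412, 426]
262 [715, 745, 695, 389, 434, 213, 99, 90, 133, 114, 112, 121, 282, 441, 418, 408, 414, 437]
264 [726, 544, 362, 409, 381, 69, 122, 146, 148, 144, 151, 130, 88, 332, 425, 414, 416, 442]
266 [720, 653, 695, 396, 333, 79, 123, 152, 154, 143, 147, 134, 111, 459, 421, 411, 418, 449]
268 [714, 742, 568, 408, 266, 88, 131, 153, 149, 147, 145, 126, 148, 453, 418, 409, 415, 431]
224 [394, 397, 395, 396, 397, 396, 395, 397, 403, 423, 260, 78, 83, 257, 383, 689, 660, 734, 721, 724]
226 [396, 394, 395, 396, 396, 398, 396, 398, 414, 374, 89, 81, 517, 690, 739, 710, 703, 701, 711, 750]
228 [397, 395, 397, 397, 401, 394, 388, 388, 593, 80, 83, 178, 761, 720, 701, 697, 695, 698, 759, 730]
230 [396, 396, 396, 400, 407, 419, 296, 572, 263, 98, 112, 442, 702, 740, 741, 726, 738, 743, 765, 296]
232 [367, 393, 400, 412, 369, 101, 114, 122, 133, 142, 142, 121, 88, 311, 765, 744, 732, 732, 736, 744]
234 [483, 386, 405, 434, 181, 121, 138, 146, 153, 157, 155, 155, 128, 115, 765, 748, 732, 730, 730, 729]
236 [378, 399, 428, 231, 118, 142, 149, 150, 154, 160, 160, 145, 120, 561, 765, 740, 731, 730, 730, 728]
238 [456, 417, 270, 110, 140, 152, 153, 159, 161, 167, 160, 134, 571, 765, 741, 731, 730, 732, 736, 746]
black tip ctr (array([-0.0124, -0.1358,  0.1056]), np.float64(0.001))
tick0 (array([-0.0165, -0.1343,  0.1012]), np.float64(0.0018))
red tip (array([-0.007 , -0.125 ,  0.1066]), np.float64(0.0014))
```

```bash
cat > gauge.py <<'E'
import sys
exec(open("chk.py").read())
f=manip.grab_frame("wrist");cv2.imwrite("pics/%s.png"%sys.argv[1],f[:,:,::-1]);cw=cam("wrist",s)
z=.1055;yb=float(sys.argv[2]);g=f.astype(int)
B=[];G=[];Rr=[]
for r in range(205,262):
    row=g[r];sm=row.sum(1);X=np.arange(640)
    Y=np.array([tt(onz(cw,(x,r+.5),z)) for x in range(380,540)])
    k=(sm<220)&(row.max(1)-row.min(1)<40)
    def runs(m):
        d=np.diff(np.r_[0,m.astype(int),0]);return list(zip(np.where(d==1)[0],np.where(d==-1)[0]))
    for a,b in runs(k[380:540]):
        if 6<=b-a<=11 and -.013<Y[a,0]<.006 and abs(Y[min(b,159),1]-yb)<.008: B.append((Y[a,1]+ (b-a)*(Y[a+1,1]-Y[a,1])))
    gr=(row[:,1]>row[:,0]*1.4)&(row[:,1]>row[:,2]*1.25)&(row[:,1]>50)
    for a,b in runs(gr[380:540]):
        if 4<=b-a<=9 and -.03<Y[a,0]<-.004: G.append((Y[a,1]+Y[min(b,159),1])/2)
    rd=(row[:,0]>120)&(row[:,1]<90)&(row[:,2]<90)
    for a,b in runs(rd[380:540]):
        if 3<=b-a<=10 and -.008<Y[a,0]<.01: Rr.append(Y[a,1])
for n,v in(("black lead",B),("green ctr",G),("red trail",Rr)): print(n,len(v),np.round(np.median(v)*1000,2) if v else None,np.round(np.std(v)*1000,2) if v else "")
if B and G: print("to go mm",round(1000*(np.median(G)-np.median(B)),2))
E
python3 gauge.py g0 -.133
```

```text
j [-0.364  0.031  1.91   0.691  0.955 -2.99 ] t 26.925 lean 37.3
tcp [ 0.0108 -0.1823  0.1318] origin [ 0.036  -0.1818  0.1471] tip [ 0.0957 -0.1817  0.1524] gc [ 0.0091 -0.1819  0.1447]
F tester [np.float64(-5.2), np.float64(2.8), np.float64(6.0)] w 0.18496616998333537 g 58.446117639541626
black lead 21 -134.14 0.4
green ctr 31 -102.07 1.03
red trail 16 -125.86 0.16
to go mm 32.07
```

send_rows(
  increments=[
    {"dx":0,"dy":-0.004,"dz":0,"yaw":0,"claw":1},
    {"dx":0,"dy":-0.008,"dz":0,"yaw":0,"claw":1},
    {"dx":0,"dy":-0.013,"dz":0,"yaw":0,"claw":1},
    {"dx":0,"dy":-0.018,"dz":0,"yaw":0,"claw":1},
    {"dx":0,"dy":-0.024,"dz":0,"yaw":0,"claw":1},
    {"dx":0,"dy":-0.03,"dz":0,"yaw":0,"claw":1},
    {"dx":0,"dy":-0.03,"dz":0,"yaw":0,"claw":1},
  ],
)

```text
time: 27.85
tool_pos: [0.6792, -0.0308, 0.1318]
tool_rot: [0.303, -0.332, 0.888, 0.1]
contact_force: [-10.0, 2.6, 8.3]
gripper_width: 0.188
grasp_force: 59.1
```

```bash
python3 gauge.py g1 -.133
```

```text
j [-0.377  0.058  1.882  0.693  0.968 -2.999] t 27.85 lean 37.3
tcp [ 0.0108 -0.1954  0.1318] origin [ 0.036  -0.195   0.1471] tip [ 0.0958 -0.1947  0.1523] gc [ 0.0091 -0.1951  0.1447]
F tester [np.float64(-5.9), np.float64(8.5), np.float64(8.3)] w 0.1881409316562421 g 59.06580448150635
black lead 1 -135.63 0.0
green ctr 31 -115.22 0.9
red trail 14 -134.33 0.37
to go mm 20.41
```

send_rows(
  increments=[
    {"dx":0,"dy":-0.005,"dz":0,"yaw":0,"claw":1},
    {"dx":0,"dy":-0.01,"dz":0,"yaw":0,"claw":1},
    {"dx":0,"dy":-0.015,"dz":0,"yaw":0,"claw":1},
    {"dx":0,"dy":-0.02,"dz":0,"yaw":0,"claw":1},
    {"dx":0,"dy":-0.025,"dz":0,"yaw":0,"claw":1},
    {"dx":0,"dy":-0.028,"dz":0,"yaw":0,"claw":1},
    {"dx":0,"dy":-0.028,"dz":0,"yaw":0,"claw":1},
  ],
)

```text
time: 28.78
tool_pos: [0.6873, -0.0403, 0.1318]
tool_rot: [0.303, -0.332, 0.887, 0.102]
contact_force: [-13.7, 3.7, 11.0]
gripper_width: 0.189
grasp_force: 59.3
```

```bash
python3 gauge.py g2 -.135
python3 - <<'E'
from h import *
s=manip.state();cw=cam("wrist",s);h=cv2.imread("pics/g2.png")[:,:,::-1].astype(int)
Y=lambda x,r,z=.1055:round(1000*tt(onz(cw,(x,r+.5),z))[1],1)
for r in range(212,256,3):
    row=h[r,440:530];
    cl=["g" if p[1]>1.4*p[0] and p[1]>1.25*p[2] and p[1]>50 else "r" if p[0]>110 and p[1]<90 and p[2]<90 else "k" if p.sum()<220 else "." for p in row]
    print(r,"".join(cl),Y(440,r),Y(530,r))
E
```

```text
j [-0.388  0.084  1.855  0.693  0.979 -3.008] t 28.775 lean 37.2
tcp [ 0.0108 -0.208   0.1318] origin [ 0.036  -0.2075  0.147 ] tip [ 0.0958 -0.2071  0.1523] gc [ 0.0091 -0.2077  0.1447]
F tester [np.float64(-8.0), np.float64(11.7), np.float64(11.0)] w 0.18851339954002014 g 59.32456612586975
black lead 4 -134.3 0.79
green ctr 34 -127.78 1.26
red trail 16 -134.06 0.13
to go mm 6.52
212 ............................................................ggggggg.ggggggggggg........... -157.8 -120.0
215 ..................................................................ggggggg................. -157.2 -119.0
218 .......kk..........k..........k................................ggggggg.................... -156.6 -117.9
221 ......kk.........kk.........k..........k..........k..........ggggggg....k..........kk..... -156.0 -116.8
224 ....kk.........kk.........kk.........k..........k..........ggggggg....k..........k........ -155.3 -115.7
227 ...k.........kk.........kk.........k..........k..........ggggggg...kk.........kk.........k -154.7 -114.6
230 .kk.........k.........kk....................k..........ggg
[... 218 characters left out ...]
..kk...................kk....... -152.6 -111.0
239 .................kk...........................kkggggggg...kk..................kkk......... -151.8 -109.8
242 .........................k..........rrrrr................................................. -151.1 -108.5
245 .......................kk.........rrrrr................................................... -150.3 -107.2
248 .....................kkkk..k.kk.rrrrrr.................................................... -149.5 -105.9
251 ...................kkkkkkkkkk.rrrrr....................................................... -148.7 -104.5
254 ..k..kkkkkkkkkkkkkkkkkkkkkkkrrrrrrkkkkkkkkkkkkkkkkkkkkkkkkkkkkkkkkkkk.kkkkkkkkk.k....k.... -147.9 -103.1
```

send_rows(
  increments=[
    {"dx":0,"dy":-0.004,"dz":0,"yaw":0,"claw":1},
    {"dx":0,"dy":-0.008,"dz":0,"yaw":0,"claw":1},
    {"dx":0,"dy":-0.0095,"dz":0,"yaw":0,"claw":1},
    {"dx":0,"dy":-0.0095,"dz":0,"yaw":0,"claw":1},
  ],
)

```text
time: 29.32
tool_pos: [0.6901, -0.0435, 0.1318]
tool_rot: [0.302, -0.333, 0.887, 0.102]
contact_force: [-15.4, 5.4, 11.0]
gripper_width: 0.188
grasp_force: 59.4
```

```bash
python3 gauge.py g3 -.135
cat > asc.py <<'E'
import sys
from h import *
s=manip.state();cw=cam("wrist",s);h=cv2.imread("pics/%s.png"%sys.argv[1])[:,:,::-1].astype(int)
x0,x1=int(sys.argv[2]),int(sys.argv[3])
Y=lambda x,r,z=.1055:round(1000*tt(onz(cw,(x,r+.5),z))[1],1)
for r in range(222,258,2):
    cl=["g" if p[1]>1.3*p[0] and p[1]>1.2*p[2] and p[1]>45 else "r" if p[0]>1.8*p[1] and p[0]>70 else "k" if p.sum()<330 else "." for p in h[r,x0:x1]]
    print(r,"".join(cl),Y(x0,r),Y(x1,r))
E
python3 asc.py g3 440 520
```

```text
j [-0.391  0.092  1.846  0.694  0.983 -3.01 ] t 29.325 lean 37.2
tcp [ 0.0108 -0.2122  0.1318] origin [ 0.0361 -0.2117  0.147 ] tip [ 0.0958 -0.2113  0.1523] gc [ 0.0092 -0.2119  0.1447]
F tester [np.float64(-8.2), np.float64(14.1), np.float64(11.0)] w 0.18821147862812831 g 59.43500876426697
black lead 6 -134.08 0.12
green ctr 33 -131.91 1.32
red trail 16 -133.82 0.17
to go mm 2.17
222 .....kk.........kk.........kk.........kk.........kk......kkkggggggg....kk....... -159.9 -124.9
224 ....kk.........kk........kkk........kkk........kk......kkkkggggggg...kk......... -159.5 -124.2
226 ...kk.........kk........kkk........kkk........kk......kkkggggggg....kk........kk -159.1 -123.5
228 ..kk........kkk........kk.........kk.........kk.....kkkkggggggg...kk.........kk. -158.6 -122.8
230 .kk.........k.........kk.........kk........kk......kkkggggggg...kkk........kkk.. -158.2 -122.0
232 kk...................kk.................kkkkkkkk..kkkggggggg...kk............... -157.7 -121.3
234 k...................kk................kkkkkkkkkkkkkggggggg...kkk................ -157.2 -120.5
236 ..................
[... 366 characters left out ...]
 -117.3
244 ................................kkkkkkkkkkkrrrrrr............................... -154.7 -116.5
246 ..............................kkkkkkkkkkkkrrrrrr................................ -154.2 -115.6
248 .............................kkkkkkkkkkkkrrrrr.................................. -153.7 -114.8
250 ............................kkkkkkkkkkkrrrrrr................................... -153.1 -113.9
252 ......................kkk..kkkkkkkkkkkrrrrrr.................................... -152.6 -113.0
254 kkkkkkkkkkkkkkkkkkkkkkkkkkkkkkkkkkkkrrrrrrkkkkkkkkkkkkkkkkkkkkkkkkkkkkkkkkkkkkkk -152.0 -112.1
256 kkkkkkkkkkkkkkkkkkkkkkkkkkkkkkkkkkkrrrrrrkkkkkkkkkkkkkkkkkkkkkkkkkkkkkkkkkkkkkkk -151.5 -111.1
```

Run:
```python
import cv2
h=cv2.imread("pics/g2.png")[:,:,::-1].astype(int)
for r in(221,227,233): print(r,[tuple(p) for p in h[r,490:513].tolist()])
h=cv2.imread("pics/g3.png")[:,:,::-1].astype(int)
for r in(232,235,238,248): print(r,[tuple(p) for p in h[r,470:502].tolist()])
h=cv2.imread("pics/w2.png")[:,:,::-1].astype(int)
for r in(260,270,): print(r,[tuple(p) for p in h[r,466:484].tolist()])
for r in(285,312,320,325): print(r,[int(p.sum()) if p[0]<1.6*p[1] else -int(p[0]) for p in h[r,396:442]])
```

```text
221 [(67, 71, 60), (88, 91, 80), (250, 255, 248), (246, 252, 243), (178, 172, 154), (158, 154, 140), (169, 164, 149), (126, 131, 115), (83, 99, 79), (85, 97, 80), (85, 92, 79), (93, 139, 95), (100, 176, 108), (98, 171, 106), (97, 169, 105), (95, 168, 104), (89, 164, 97), (78, 158, 86), (197, 232, 198), (255, 255, 255), (243, 247, 238), (134, 140, 127), (54, 57, 47)]
227 [(223, 228, 210), (182, 175, 158), (180, 172, 157), (100, 113, 94), (78, 93, 74), (83, 93, 77), (84, 101, 80), (96, 165, 103), (98, 175, 106), (95, 170, 104), (95, 169, 103), (90, 166, 99), (81, 161, 90), (143, 205, 151), (255, 255, 255), (255, 255, 255), (217, 226, 210), (60, 63, 54), (50, 53, 44), (117, 114, 100), (254, 255, 247), (252, 255, 249), (245, 249, 242)]
233 [(75, 88, 70), (78, 88, 72), (82, 112, 81), (94, 170, 103), (92, 172, 103), (91, 169, 101), (90, 167, 100), (82, 164, 92), (70, 157, 82), (200, 235, 202), (255, 255, 255), (249, 253, 244), (85, 90, 81), (41, 44, 37), (69, 69, 60), (246, 239, 217), (255, 255, 255), (247, 251, 245), (245, 248, 242), (245, 248, 242), (245, 248, 242), (245, 248, 242), (245
[... 2804 characters left out ...]
11, 414, 411, 413, 409]
312 [68, 73, 56, 35, 31, 42, 38, 41, 47, 38, 40, 35, 37, 36, 71, 66, 62, 66, 67, 62, 63, 67, 62, -32, -92, -85, -83, -85, -82, -84, -78, -98, -107, -91, -83, -85, -89, -83, -51, 58, 63, 63, 67, 67, 64, 61]
320 [232, 237, 251, 95, 13, 34, 34, 61, 54, 50, 50, 57, 48, 45, 205, 245, 237, 236, 235, 234, 233, 237, 236, 241, 224, -86, -85, -81, -74, -161, -246, -235, -240, -168, -100, -172, -245, -249, -141, 228, 234, 234, 234, 235, 235, 235]
325 [436, 360, 362, 448, 478, 173, 13, 47, 43, 40, 47, 45, 43, 69, 251, 231, 228, 228, 228, 226, 225, 225, 228, 228, 223, 231, 240, -77, -100, -128, -124, -123, -123, -123, -123, -123, -125, -130, 230, 226, 219, 224, 222, 222, 224, 221]
```

send_rows(
  increments=[
    {"dx":0,"dy":-0.002,"dz":0,"yaw":0,"claw":1},
    {"dx":0,"dy":-0.004,"dz":0,"yaw":0,"claw":1},
    {"dx":0,"dy":-0.004,"dz":0,"yaw":0,"claw":1},
  ],
)

```text
time: 29.75
tool_pos: [0.6912, -0.0449, 0.1318]
tool_rot: [0.302, -0.333, 0.887, 0.102]
contact_force: [-15.4, 6.5, 11.1]
gripper_width: 0.191
grasp_force: 59.5
```

```bash
python3 gauge.py g4 -.135; python3 asc.py g4 440 520;python3 - <<'E'
import cv2
h=cv2.imread("pics/g4.png")[:,:,::-1].astype(int)
for r in(231,232,233,234,236,238): print(r,[tuple(p) for p in h[r,476:500].tolist()])
E
```

```text
j [-0.393  0.096  1.842  0.694  0.985 -3.011] t 29.75 lean 37.2
tcp [ 0.0108 -0.214   0.1318] origin [ 0.036  -0.2135  0.147 ] tip [ 0.0958 -0.2131  0.1522] gc [ 0.0092 -0.2137  0.1447]
F tester [np.float64(-7.5), np.float64(14.9), np.float64(11.1)] w 0.19120209112268427 g 59.47724461555481
black lead 8 -134.03 0.13
green ctr 30 -133.78 1.42
red trail 16 -133.86 0.15
to go mm 0.25
222 .....kk.........kk.........kk.........kk.........kk......kkkggggggg....kk....... -161.7 -126.7
224 ....kk.........kk........kkk........kkk........kkk.....kkkkggggggg...kk......... -161.3 -126.0
226 ...kk.........kk........kk.........kk........kkk......kkkggggggg...kkk........kk -160.8 -125.3
228 ..kk........kkk........kk.........kk........kkk.....kkkkggggggg...kk.........kk. -160.4 -124.5
230 .kk.........kk........kk.........kk........kk......kkkggggggg...kkk........kk... -159.9 -123.8
232 kk...................kk...................kkkkkkkkkkkggggggg...kk............... -159.5 -123.0
234 k...................kk..................kkkkkkkkkkkkkggggg...kk................. -159.0 -122.3
236 ..................k
[... 2582 characters left out ...]
153, 149, 135), (125, 123, 112), (78, 80, 70), (80, 82, 72), (81, 83, 73), (82, 84, 74), (82, 85, 75), (82, 84, 74), (83, 85, 75), (84, 85, 76), (83, 86, 77), (83, 84, 76), (81, 82, 74), (81, 80, 73), (80, 76, 73), (81, 101, 79), (92, 180, 105), (86, 168, 97), (75, 161, 87), (143, 206, 152), (255, 255, 255), (255, 255, 255), (194, 202, 187)]
238 [(157, 153, 139), (98, 99, 89), (73, 75, 67), (79, 82, 72), (80, 82, 73), (80, 81, 72), (80, 82, 72), (80, 83, 73), (81, 82, 73), (81, 83, 75), (80, 82, 73), (81, 82, 73), (80, 82, 73), (78, 81, 72), (75, 76, 71), (80, 100, 76), (81, 162, 94), (75, 156, 87), (66, 159, 80), (201, 236, 202), (255, 255, 255), (251, 255, 246), (82, 85, 77), (34, 36, 29)]
```

Run:
```python
import cv2
for n,x0 in(("g1",438),("g2",458)):
    h=cv2.imread(f"pics/{n}.png")[:,:,::-1].astype(int)
    for r in range(231,248,2): print(n,r,x0,[int(p.sum()) if p[0]<1.6*p[1] else -int(p[0]) for p in h[r,x0:x0+34]])
```

```text
g1 231 438 [481, 539, 247, 171, 185, 564, 549, 272, 277, 391, 386, 384, 384, 268, 680, 646, 738, 746, 728, 725, 726, 736, 765, 564, 166, 186, 553, 764, 734, 725, 723, 723, 727, 739]
g1 233 438 [433, 239, 178, 194, 354, 202, 200, 217, 220, 224, 225, 227, 218, 190, 491, 760, 722, 727, 725, 726, 738, 765, 425, 170, 186, 744, 758, 731, 725, 724, 725, 724, 725, 727]
g1 235 438 [288, 178, 198, 360, 216, 218, 227, 231, 234, 240, 240, 243, 233, 200, 370, 765, 735, 726, 727, 745, 765, 429, 171, 245, 762, 751, 729, 725, 725, 726, 726, 725, 725, 726]
g1 237 438 [174, 199, 361, 216, 210, 225, 231, 238, 242, 244, 245, 243, 226, 420, 765, 759, 735, 733, 754, 724, 279, 171, 343, 721, 750, 729, 726, 725, 726, 726, 727, 726, 727, 726]
g1 239 438 [186, 361, 214, 216, 228, 231, 240, 243, 243, 245, 247, 241, 244, 295, 263, 433, 640, 764, 709, 155, 156, 365, 765, 742, 729, 727, 726, 726, 727, 727, 727, 728, 727, 728]
g1 241 438 [361, 207, 215, 221, 235, 235, 242, 240, 243, 238, 239, 251, -148, -167, 262, -157, 379, 765, 722, 702, 701, 756, 736, 728, 728, 727, 728, 728, 728, 728, 728, 728, 728, 730]
g1 24
[... 1519 characters left out ...]
, 221, 232, 237, 238, 244, 245, 241, 243, 238, 226, 248, -144, -148, -111, -119, 741, 750, 735, 745, 765, 391, 260, 298, 290, 289, 283]
g2 243 458 [402, 417, 420, 426, 434, 353, 216, 222, 230, 235, 236, 238, 240, 239, 236, 231, 216, -164, -211, -231, -232, -229, -220, 686, 752, 736, 735, 740, 747, 755, 757, 757, 757, 757]
g2 245 458 [418, 420, 427, 439, 324, 199, 218, 220, 231, 229, 231, 228, 233, 225, 220, 227, -185, -227, -238, -242, -242, -233, 745, 754, 739, 735, 735, 735, 735, 735, 735, 735, 736, 738]
g2 247 458 [420, 427, 444, 274, 200, 209, 223, 225, 224, 228, 224, 222, 218, 209, -145, -209, -229, -240, -240, -240, -229, 751, 751, 737, 735, 735, 735, 735, 736, 736, 738, 737, 735, 738]
```

send_rows(
  increments=[
    {"dx":0,"dy":-0.0013,"dz":0,"yaw":0,"claw":1},
    {"dx":0,"dy":-0.0026,"dz":0,"yaw":0,"claw":1},
    {"dx":0,"dy":-0.0026,"dz":0,"yaw":0,"claw":1},
  ],
)

```text
time: 30.18
tool_pos: [0.692, -0.0457, 0.1318]
tool_rot: [0.302, -0.333, 0.887, 0.102]
contact_force: [-16.3, 6.0, 12.3]
gripper_width: 0.187
grasp_force: 59.6
```

```bash
python3 gauge.py g5 -.135|head -3
python3 - <<'E'
import cv2
h=cv2.imread("pics/g5.png")[:,:,::-1].astype(int)
for r in range(226,250,2): print(r,[int(p.sum()) if not p[1]>1.3*p[0] and p[0]<1.6*p[1] else ("g%d"%p[1] if p[1]>p[0] else "r%d"%p[0]) for p in h[r,476:504]])
E
```

```text
j [-0.394  0.098  1.839  0.694  0.986 -3.012] t 30.175 lean 37.2
tcp [ 0.0108 -0.2151  0.1318] origin [ 0.0361 -0.2147  0.147 ] tip [ 0.0958 -0.2142  0.1523] gc [ 0.0092 -0.2149  0.1447]
F tester [np.float64(-8.5), np.float64(15.1), np.float64(12.3)] w 0.18702699847532414 g 59.637651443481445
226 [198, 554, 765, 742, 741, 700, 683, 448, 433, 292, 234, 236, 340, 448, 432, 431, 440, 376, 261, 260, 257, 'g135', 'g179', 'g173', 'g170', 'g168', 'g164', 'g159']
228 [664, 740, 743, 611, 640, 503, 538, 387, 256, 237, 248, 405, 443, 433, 435, 450, 320, 253, 261, 268, 'g164', 'g176', 'g171', 'g169', 'g167', 'g160', 'g205', 765]
230 [758, 741, 750, 765, 429, 425, 357, 231, 211, 253, 711, 716, 421, 449, 414, 276, 250, 252, 'g117', 'g171', 'g173', 'g169', 'g169', 'g164', 'g158', 741, 765, 745]
232 [632, 648, 499, 525, 483, 286, 222, 221, 717, 719, 390, 300, 246, 234, 234, 239, 238, 228, 'g141', 'g179', 'g171', 'g167', 'g161', 'g206', 765, 765, 582, 117]
234 [509, 528, 503, 383, 245, 220, 273, 438, 358, 215, 222, 236, 241, 243, 241, 235, 234, 227, 211, 'g159', 'g168', 'g159', 749, 765, 751, 257, 1
[... 412 characters left out ...]
, 511, 414, 34, 173, 738, 765, 747, 738, 738]
242 [432, 446, 401, 267, 204, 214, 216, 223, 222, 225, 225, 224, 216, 211, 218, 'r158', 'r184', 'r189', 'r172', 'r169', 761, 765, 757, 747, 738, 738, 738, 738]
244 [445, 348, 197, 201, 209, 210, 216, 215, 217, 220, 215, 206, 194, 'r112', 'r210', 'r231', 'r243', 'r243', 'r243', 'r230', 753, 749, 739, 738, 738, 738, 738, 739]
246 [270, 184, 197, 201, 209, 208, 211, 208, 208, 204, 196, 201, 'r179', 'r223', 'r238', 'r243', 'r242', 'r235', 745, 757, 746, 739, 738, 738, 739, 739, 739, 739]
248 [178, 193, 199, 198, 204, 202, 202, 199, 191, 179, 'r112', 'r209', 'r231', 'r242', 'r243', 'r243', 'r233', 755, 754, 741, 738, 739, 738, 738, 739, 740, 739, 740]
```

send_rows(
  increments=[
    {"dx":0,"dy":0,"dz":0,"yaw":0,"claw":1},
    {"dx":0,"dy":0,"dz":0,"yaw":0,"claw":1},
    {"dx":0,"dy":0,"dz":0,"yaw":0,"claw":1},
    {"dx":0,"dy":0,"dz":0,"yaw":0,"claw":1},
    {"dx":0,"dy":0,"dz":0,"yaw":0,"claw":1},
    {"dx":0,"dy":0,"dz":0,"yaw":0,"claw":1},
    {"dx":0,"dy":0.004,"dz":0,"yaw":0,"claw":1},
    {"dx":0,"dy":0.01,"dz":0,"yaw":0,"claw":1},
    {"dx":0,"dy":0.016,"dz":0,"yaw":0,"claw":1},
    {"dx":0,"dy":0.022,"dz":0,"yaw":0,"claw":1},
    {"dx":0,"dy":0.028,"dz":0,"yaw":0,"claw":1},
    {"dx":0,"dy":0.034,"dz":0,"yaw":0,"claw":1},
    {"dx":0,"dy":0.04,"dz":0,"yaw":0,"claw":1},
    {"dx":0,"dy":0.046,"dz":0,"yaw":0,"claw":1},
    {"dx":0,"dy":0.052,"dz":0,"yaw":0,"claw":1},
    {"dx":0,"dy":0.057,"dz":0,"yaw":0,"claw":1},
    {"dx":0,"dy":0.062,"dz":0,"yaw":0,"claw":1},
    {"dx":0,"dy":0.066,"dz":0,"yaw":0,"claw":1},
    {"dx":0,"dy":0.066,"dz":0,"yaw":0,"claw":1},
  ],
)

```text
time: 32.6
tool_pos: [0.6732, -0.0237, 0.1318]
tool_rot: [0.304, -0.331, 0.888, 0.098]
contact_force: [-5.1, -0.5, 6.1]
gripper_width: 0.19
grasp_force: 58.8
```

```bash
python3 gauge.py g6 -.135
python3 - <<'E'
from h import *
s=manip.state();cw=cam("wrist",s)
h=cv2.imread("pics/g6.png")[:,:,::-1].astype(int)
for x0 in(410,482):
  for r in range(230,252,4): print(r,x0,[int(p.sum()) if not p[1]>1.3*p[0] and p[0]<1.6*p[1] else ("g%d"%p[1] if p[1]>p[0] else "r%d"%p[0]) for p in h[r,x0:x0+28]],[round(1000*tt(onz(cw,(x,r+.5),.1055))[1],1) for x in(x0,x0+28)])
E
```

```text
j [-0.368  0.039  1.902  0.691  0.957 -2.992] t 32.6 lean 37.3
tcp [ 0.0108 -0.1862  0.1318] origin [ 0.036  -0.1858  0.1471] tip [ 0.0957 -0.1856  0.1524] gc [ 0.0091 -0.1858  0.1447]
F tester [np.float64(-4.2), np.float64(3.0), np.float64(6.1)] w 0.18964195308872364 g 58.81819009780884
black lead 20 -134.93 0.24
green ctr 29 -105.97 1.18
red trail 16 -105.21 0.14
to go mm 28.95
230 410 [389, 370, 354, 690, 663, 737, 723, 724, 750, 593, 238, 93, 144, 418, 441, 314, 320, 304, 546, 623, 632, 224, 369, 551, 765, 742, 732, 730] [np.float64(-146.1), np.float64(-133.4)]
234 410 [737, 731, 741, 741, 726, 731, 747, 614, 413, 78, 119, 430, 397, 141, 152, 170, 169, 178, 181, 184, 184, 158, 190, 765, 744, 731, 731, 744] [np.float64(-145.4), np.float64(-132.5)]
238 410 [735, 736, 740, 750, 765, 669, 371, 82, 103, 294, 460, 248, 147, 173, 185, 187, 198, 195, 198, 187, 157, 570, 765, 740, 731, 741, 765, 413] [np.float64(-144.7), np.float64(-131.6)]
242 410 [735, 745, 619, 657, 504, 486, 393, 407, 427, 282, 147, 170, 188, 191, 198, 205, 202, 191, 154, 571, 765, 740, 730, 729, 728, 730, 731, 736] [
[... 985 characters left out ...]
739, 736, 738, 738, 738] [np.float64(-111.2), np.float64(-98.4)]
242 482 [432, 399, 402, 390, 393, 612, 295, 218, 'r110', 238, 'r125', 'r154', 'r150', 'r146', 'r125', 702, 734, 719, 765, 751, 741, 738, 738, 738, 738, 738, 739, 738] [np.float64(-109.9), np.float64(-96.9)]
246 482 [391, 701, 684, 728, 445, 'r81', 'r105', 'r151', 'r203', 'r229', 'r242', 'r243', 'r243', 'r229', 756, 753, 741, 738, 738, 740, 738, 739, 739, 739, 739, 739, 741, 740] [np.float64(-108.6), np.float64(-95.3)]
250 482 [765, 443, 'r85', 'r94', 'r150', 'r202', 'r230', 'r242', 'r243', 'r243', 'r233', 755, 754, 743, 740, 740, 739, 740, 740, 740, 741, 741, 740, 740, 741, 740, 742, 741] [np.float64(-107.2), np.float64(-93.7)]
```

send_rows(
  increments=[
    {"dx":0,"dy":-0.005,"dz":0,"yaw":0,"claw":1},
    {"dx":0,"dy":-0.011,"dz":0,"yaw":0,"claw":1},
    {"dx":0,"dy":-0.017,"dz":0,"yaw":0,"claw":1},
    {"dx":0,"dy":-0.023,"dz":0,"yaw":0,"claw":1},
    {"dx":0,"dy":-0.029,"dz":0,"yaw":0,"claw":1},
    {"dx":0,"dy":-0.035,"dz":0,"yaw":0,"claw":1},
    {"dx":0,"dy":-0.041,"dz":0,"yaw":0,"claw":1},
    {"dx":0,"dy":-0.047,"dz":0,"yaw":0,"claw":1},
    {"dx":0,"dy":-0.053,"dz":0,"yaw":0,"claw":1},
    {"dx":0,"dy":-0.058,"dz":0,"yaw":0,"claw":1},
    {"dx":0,"dy":-0.062,"dz":0,"yaw":0,"claw":1},
    {"dx":0,"dy":-0.065,"dz":0,"yaw":0,"claw":1},
    {"dx":0,"dy":-0.066,"dz":0,"yaw":0,"claw":1},
    {"dx":0,"dy":-0.0667,"dz":0,"yaw":0,"claw":1},
    {"dx":0,"dy":-0.0667,"dz":0,"yaw":0,"claw":1},
  ],
)

```text
time: 34.52
tool_pos: [0.6922, -0.046, 0.1317]
tool_rot: [0.302, -0.333, 0.887, 0.102]
contact_force: [-16.3, 6.0, 11.6]
gripper_width: 0.19
grasp_force: 59.8
```

```bash
python3 gauge.py g7 -.135|head -3
python3 - <<'E'
import cv2
h=cv2.imread("pics/g7.png")[:,:,::-1].astype(int)
for r in range(228,250,2): print(r,[int(p.sum()) if not p[1]>1.3*p[0] and p[0]<1.6*p[1] else ("g%d"%p[1] if p[1]>p[0] else "r%d"%p[0]) for p in h[r,476:504]])
E
```

```text
j [-0.394  0.099  1.839  0.694  0.986 -3.012] t 34.525 lean 37.2
tcp [ 0.0108 -0.2154  0.1317] origin [ 0.0361 -0.215   0.147 ] tip [ 0.0958 -0.2145  0.1522] gc [ 0.0092 -0.2152  0.1446]
F tester [np.float64(-8.5), np.float64(15.2), np.float64(11.6)] w 0.1901374056020115 g 59.8277485370636
228 [501, 744, 739, 735, 609, 642, 514, 421, 244, 229, 271, 682, 750, 745, 759, 416, 313, 252, 262, 268, 'g165', 'g175', 'g172', 'g170', 'g167', 'g161', 'g206', 765]
230 [759, 736, 736, 751, 765, 444, 342, 234, 232, 273, 412, 608, 593, 413, 393, 267, 252, 259, 'g119', 'g174', 'g174', 'g170', 'g168', 'g164', 'g158', 744, 765, 745]
232 [756, 632, 652, 506, 545, 317, 222, 225, 402, 462, 405, 243, 257, 234, 232, 237, 243, 236, 262, 'g135', 'g177', 'g168', 'g161', 'g206', 765, 765, 582, 118]
234 [492, 516, 540, 434, 238, 216, 235, 436, 458, 336, 217, 237, 239, 239, 242, 238, 235, 235, 224, 212, 'g179', 'g161', 746, 765, 748, 254, 123, 335]
236 [522, 553, 406, 219, 213, 323, 463, 406, 244, 224, 234, 238, 237, 237, 241, 237, 239, 230, 208, 191, 'g210', 765, 765, 586, 97, 115, 565, 765]
238 [434, 279, 205,
[... 230 characters left out ...]
, 'r126', 429, 'g22', 174, 741, 765, 749, 738, 737]
242 [431, 434, 445, 402, 227, 204, 214, 218, 221, 220, 223, 219, 218, 211, 205, 238, 'r161', 'r189', 'r186', 'r183', 'r162', 765, 763, 747, 739, 738, 738, 738]
244 [429, 448, 320, 186, 201, 207, 213, 210, 217, 215, 213, 208, 200, 197, 'r158', 'r217', 'r233', 'r243', 'r242', 'r241', 625, 758, 743, 738, 738, 738, 738, 739]
246 [393, 209, 190, 200, 202, 206, 208, 208, 208, 203, 198, 189, 203, 'r189', 'r228', 'r240', 'r243', 'r243', 'r225', 748, 757, 743, 738, 739, 738, 739, 738, 740]
248 [180, 182, 193, 195, 196, 202, 201, 201, 195, 189, 183, 'r159', 'r219', 'r233', 'r244', 'r242', 'r239', 618, 758, 750, 741, 739, 739, 739, 739, 739, 740, 739]
```

send_rows(
  increments=[
    {"dx":0,"dy":0,"dz":0,"yaw":0,"claw":1},
    {"dx":0,"dy":0,"dz":0,"yaw":0,"claw":1},
    {"dx":0,"dy":0,"dz":0,"yaw":0,"claw":1},
    {"dx":0,"dy":0,"dz":0,"yaw":0,"claw":1},
    {"dx":0,"dy":0,"dz":0,"yaw":0,"claw":1},
    {"dx":0,"dy":0,"dz":0,"yaw":0,"claw":1},
    {"dx":0,"dy":0,"dz":0,"yaw":0,"claw":1},
    {"dx":0,"dy":0,"dz":0,"yaw":0,"claw":1},
    {"dx":0,"dy":0,"dz":0,"yaw":0,"claw":1},
    {"dx":0,"dy":0.004,"dz":0,"yaw":0,"claw":1},
    {"dx":0,"dy":0.01,"dz":0,"yaw":0,"claw":1},
    {"dx":0,"dy":0.016,"dz":0,"yaw":0,"claw":1},
    {"dx":0,"dy":0.022,"dz":0,"yaw":0,"claw":1},
    {"dx":0,"dy":0.028,"dz":0,"yaw":0,"claw":1},
    {"dx":0,"dy":0.034,"dz":0,"yaw":0,"claw":1},
    {"dx":0,"dy":0.04,"dz":0,"yaw":0,"claw":1},
    {"dx":0,"dy":0.046,"dz":0,"yaw":0,"claw":1},
    {"dx":0,"dy":0.052,"dz":0,"yaw":0,"claw":1},
    {"dx":0,"dy":0.058,"dz":0,"yaw":0,"claw":1},
    {"dx":0,"dy":0.063,"dz":0,"yaw":0,"claw":1},
  ],
)

```text
time: 37.08
tool_pos: [0.6744, -0.0252, 0.1318]
tool_rot: [0.304, -0.331, 0.888, 0.098]
contact_force: [-4.0, -0.7, 5.6]
gripper_width: 0.186
grasp_force: 58.8
```

send_rows(
  increments=[
    {"dx":0,"dy":0.004,"dz":0,"yaw":0,"claw":1},
    {"dx":0,"dy":0.008,"dz":0,"yaw":0,"claw":1},
    {"dx":0,"dy":0.012,"dz":0,"yaw":0,"claw":1},
    {"dx":0,"dy":0.012,"dz":0,"yaw":0,"claw":1},
  ],
)

```text
time: 37.58
tool_pos: [0.6709, -0.0211, 0.1318]
tool_rot: [0.305, -0.331, 0.888, 0.097]
contact_force: [-3.4, -2.8, 6.0]
gripper_width: 0.188
grasp_force: 58.9
```

```bash
python3 gauge.py g8 -.133
```

```text
j [-0.364  0.031  1.91   0.691  0.954 -2.99 ] t 37.575 lean 37.3
tcp [ 0.0107 -0.1828  0.1318] origin [ 0.036  -0.1823  0.1471] tip [ 0.0957 -0.1822  0.1524] gc [ 0.0091 -0.1824  0.1447]
F tester [np.float64(-4.4), np.float64(0.1), np.float64(6.0)] w 0.18844818897375853 g 58.90719294548035
black lead 21 -134.74 0.38
green ctr 29 -102.55 0.92
red trail 16 -101.48 0.14
to go mm 32.19
```

send_rows(
  increments=[
    {"dx":0,"dy":0.002,"dz":0,"yaw":0,"claw":1},
    {"dx":0,"dy":0.002,"dz":0,"yaw":0,"claw":0.4},
    {"dx":0,"dy":0.002,"dz":0,"yaw":0,"claw":-0.2},
    {"dx":0,"dy":0.002,"dz":0,"yaw":0,"claw":-0.6},
    {"dx":0,"dy":0.002,"dz":0,"yaw":0,"claw":-0.6},
    {"dx":0,"dy":0.002,"dz":-0.05,"yaw":0,"claw":-0.6},
    {"dx":0,"dy":0.002,"dz":-0.12,"yaw":0,"claw":-0.6},
    {"dx":0,"dy":0.06,"dz":-0.2,"yaw":0,"claw":-0.6},
    {"dx":0,"dy":0.15,"dz":-0.24,"yaw":0,"claw":-0.6},
    {"dx":0,"dy":0.15,"dz":-0.24,"yaw":0,"claw":-0.6},
  ],
)

```text
time: 38.88
tool_pos: [0.5637, -0.0076, 0.2262]
tool_rot: [0.305, -0.332, 0.887, 0.097]
contact_force: [0.6, 0.1, -0.4]
gripper_width: 0.798
grasp_force: 0.0
```

Run:
```python
exec(open("chk.py").read())
f=manip.grab_frame("wrist");cv2.imwrite("pics/g9.png",f[:,:,::-1]);cw=cam("wrist",s);g=f.astype(int)
print("pred mark px",proj(cw,tw([-.006,-.101,.1055])),"tip",proj(cw,tw([-.0,-.133,.1055])),"grip",proj(cw,tw([-.043,0,.08])))
gm=(g[:,:,1]>1.35*g[:,:,0])&(g[:,:,1]>1.2*g[:,:,2])&(g[:,:,1]>45);rm=(g[:,:,0]>1.8*g[:,:,1])&(g[:,:,0]>70)&(g[:,:,0]>1.8*g[:,:,2])
u=proj(cw,tw([-.006,-.101,.1055])).astype(int)
for r in range(u[1]-30,u[1]+30):
    a=np.where(gm[r,u[0]-25:u[0]+25])[0]+u[0]-25;b=np.where(rm[r,u[0]-25:u[0]+25])[0]+u[0]-25
    Y=lambda x:round(1000*tt(onz(cw,(x,r+.5),.1055))[1],1)
    if len(a) or len(b): print(r,"G",(a.min(),a.max()+1,Y((a.min()+a.max()+1)/2)) if len(a) else "","R",(b.min(),b.max()+1,Y(b.min())) if len(b) else "")
m=mask(f,(3,140,60),(18,255,255));u=proj(cw,tw([-.043,0,.08])).astype(int);a=np.argwhere(m[u[1]-30:u[1]+30,u[0]-30:u[0]+30]);print("pin",len(a),a.mean(0)[::-1]+u-30 if len(a) else 0)
```

```text
j [-0.423 -0.358  2.084  0.627  1.158 -2.893] t 38.875 lean 37.4
tcp [-0.0622 -0.103   0.2262] origin [-0.0369 -0.1025  0.2415] tip [ 0.0228 -0.1023  0.2468] gc [-0.0638 -0.1026  0.2391]
F tester [np.float64(0.5), np.float64(-0.3), np.float64(-0.4)] w 0.7981329927715685 g 0.0
pred mark px [328.00676779 193.22792371] tip [289.42643295 197.17957412] grip [461.80504003 138.69756543]
163 G (np.int64(324), np.int64(335), np.float64(-100.5)) R 
164 G (np.int64(322), np.int64(335), np.float64(-101.3)) R 
165 G (np.int64(322), np.int64(334), np.float64(-101.6)) R 
166 G (np.int64(322), np.int64(335), np.float64(-101.2)) R 
167 G (np.int64(322), np.int64(335), np.float64(-101.2)) R 
168 G (np.int64(322), np.int64(334), np.float64(-101.5)) R 
169 G (np.int64(322), np.int64(334), np.float64(-101.5)) R 
170 G (np.int64(322), np.int64(334), np.float64(-101.5)) R 
171 G (np.int64(322), np.int64(334), np.float64(-101.5)) R 
172 G (np.int64(322), np.int64(334), np.float64(-101.5)) R 
173 G (np.int64(322), np.int64(334), np.float64(-101.4)) R 
174 G (np.int64(322), np.int64(334), np.float64(-101.4)) 
[... 1918 characters left out ...]
.3))
208 G  R (np.int64(326), np.int64(329), np.float64(-102.3))
209 G  R (np.int64(326), np.int64(329), np.float64(-102.3))
210 G  R (np.int64(326), np.int64(329), np.float64(-102.3))
211 G  R (np.int64(326), np.int64(329), np.float64(-102.3))
212 G  R (np.int64(326), np.int64(329), np.float64(-102.2))
215 G  R (np.int64(326), np.int64(331), np.float64(-102.2))
216 G  R (np.int64(325), np.int64(331), np.float64(-103.0))
217 G  R (np.int64(326), np.int64(331), np.float64(-102.1))
218 G  R (np.int64(326), np.int64(331), np.float64(-102.1))
219 G  R (np.int64(325), np.int64(331), np.float64(-103.0))
220 G  R (np.int64(325), np.int64(331), np.float64(-103.0))
pin 908 [458.05066079 146.03744493]
```

Run:
```python
from h import *
s=manip.state();cw=cam("wrist",s);g=cv2.imread("pics/g9.png")[:,:,::-1].astype(float)
for r in(178,184,190): print(r,"g-r",(g[r,322:336,1]-g[r,322:336,0]).astype(int),"sum",g[r,322:336].sum(1).astype(int))
for r in(196,202,208,212): print(r,"r-g",(g[r,322:336,0]-g[r,322:336,1]).astype(int),"sum",g[r,322:336].sum(1).astype(int))
q=cw; c0=ray(cw,(0,0))[0]; print("cam tester",tt(c0))
for r in(190,200): print(proj(cw,tw([-.006,-.101,.1055])),[round(1000*tt(onz(cw,(x,r+.5),.1055))[1],2) for x in(326,328,330)])
```

```text
178 g-r [  0  -1  -5  15  91  84  86  69 -13  -5  -4  -3  -3  -2] sum [470 479 482 354 323 338 336 331 444 275 363 362 302 246]
184 g-r [10  1  6 13 89 81 87 24 -4  0  4  4  0  3] sum [635 100 682 738 304 341 349 198 643 763 736 742 765 194]
190 g-r [  8   0   0  10  87  81  84  41 -14   4   4   4   6   0] sum [631 116 765 602 320 344 333 470 728 740 730 748 715  92]
196 r-g [ -3  -6  -3  -7 160 159 162  33  -5  -6  -4  -4  -3  -6] sum [737 710 762 563 355 401 382 443 760 733 726 730 743 676]
202 r-g [ -4  -5   0  -4 153 155 150   4  -4  -5  -4  -4  -4  -3] sum [739 749 765 506 368 405 379 516 750 747 738 735 735 734]
208 r-g [  0   0  -6   1 157 153 144  28  48  18  -2   1   1   2] sum [267 261 259 243 422 424 409 264 289 263 256 263 260 260]
212 r-g [  2   1  -6  21 106 121  80  39  51  11  -1   1   2   2] sum [370 370 374 319 347 372 324 275 278 327 310 307 310 312]
cam tester [-0.20963143 -0.10245627  0.29166903]
[329.00373    193.97940449] [np.float64(-103.49), np.float64(-101.88), np.float64(-100.27)]
[329.00373    193.97940449] [np.float64(-103.31), np.float64(-101.64), np.float64(-99.97)]
```

send_rows(
  increments=[
    {"dx":0,"dy":-0.09,"dz":0.03,"yaw":0,"claw":-0.6},
    {"dx":0,"dy":-0.15,"dz":0.08,"yaw":0,"claw":-0.6},
    {"dx":0,"dy":-0.15,"dz":0.15,"yaw":0,"claw":-0.6},
    {"dx":0,"dy":-0.15,"dz":0.2,"yaw":0,"claw":-0.6},
    {"dx":0,"dy":-0.15,"dz":0.24,"yaw":0,"claw":-0.6},
    {"dx":0,"dy":-0.15,"dz":0.24,"yaw":0,"claw":-0.6},
    {"dx":0,"dy":-0.15,"dz":0.24,"yaw":0,"claw":1},
    {"dx":0,"dy":-0.15,"dz":0.24,"yaw":0,"claw":1},
    {"dx":0,"dy":-0.15,"dz":0.24,"yaw":0,"claw":1},
    {"dx":0,"dy":-0.15,"dz":0.24,"yaw":0,"claw":1},
    {"dx":0,"dy":-0.15,"dz":0.24,"yaw":0,"claw":1},
    {"dx":0,"dy":-0.15,"dz":0.24,"yaw":0,"claw":1},
  ],
)

```text
time: 40.42
tool_pos: [0.6705, -0.0212, 0.132]
tool_rot: [0.304, -0.331, 0.888, 0.097]
contact_force: [-6.0, -1.7, 6.2]
gripper_width: 0.189
grasp_force: 58.6
```

```bash
python3 gauge.py g10 -.133
```

```text
j [-0.365  0.031  1.91   0.69   0.955 -2.99 ] t 40.425 lean 37.3
tcp [ 0.0104 -0.1825  0.132 ] origin [ 0.0356 -0.1821  0.1473] tip [ 0.0954 -0.1819  0.1526] gc [ 0.0087 -0.1821  0.1449]
F tester [np.float64(-5.7), np.float64(2.6), np.float64(6.2)] w 0.188641935867847 g 58.62852215766907
black lead 21 -134.54 0.43
green ctr 30 -102.33 1.36
red trail 16 -101.14 0.23
to go mm 32.21
```

send_rows(
  increments=[
    {"dx":0,"dy":-0.004,"dz":0,"yaw":0,"claw":1},
    {"dx":0,"dy":-0.009,"dz":0,"yaw":0,"claw":1},
    {"dx":0,"dy":-0.015,"dz":0,"yaw":0,"claw":1},
    {"dx":0,"dy":-0.021,"dz":0,"yaw":0,"claw":1},
    {"dx":0,"dy":-0.027,"dz":0,"yaw":0,"claw":1},
    {"dx":0,"dy":-0.033,"dz":0,"yaw":0,"claw":1},
    {"dx":0,"dy":-0.039,"dz":0,"yaw":0,"claw":1},
    {"dx":0,"dy":-0.045,"dz":0,"yaw":0,"claw":1},
    {"dx":0,"dy":-0.051,"dz":0,"yaw":0,"claw":1},
    {"dx":0,"dy":-0.057,"dz":0,"yaw":0,"claw":1},
    {"dx":0,"dy":-0.063,"dz":0,"yaw":0,"claw":1},
    {"dx":0,"dy":-0.068,"dz":0,"yaw":0,"claw":1},
    {"dx":0,"dy":-0.072,"dz":0,"yaw":0,"claw":1},
    {"dx":0,"dy":-0.074,"dz":0,"yaw":0,"claw":1},
    {"dx":0,"dy":-0.075,"dz":0,"yaw":0,"claw":1},
    {"dx":0,"dy":-0.075,"dz":0,"yaw":0,"claw":1},
  ],
)

```text
time: 42.48
tool_pos: [0.692, -0.0463, 0.132]
tool_rot: [0.302, -0.333, 0.887, 0.102]
contact_force: [-18.3, 3.5, 10.9]
gripper_width: 0.188
grasp_force: 59.9
```

```bash
python3 gauge.py g11 -.135|head -3
python3 - <<'E'
import cv2
h=cv2.imread("pics/g11.png")[:,:,::-1].astype(int)
for r in range(228,250,2): print(r,[int(p.sum()) if not p[1]>1.3*p[0] and p[0]<1.6*p[1] else ("g%d"%p[1] if p[1]>p[0] else "r%d"%p[0]) for p in h[r,476:504]])
E
```

```text
j [-0.394  0.098  1.839  0.693  0.987 -3.012] t 42.475 lean 37.2
tcp [ 0.0105 -0.2155  0.132 ] origin [ 0.0357 -0.2151  0.1472] tip [ 0.0955 -0.2146  0.1524] gc [ 0.0088 -0.2153  0.1449]
F tester [np.float64(-11.7), np.float64(14.6), np.float64(10.9)] w 0.18827567778732812 g 59.86435890197754
228 [713, 725, 732, 733, 609, 646, 524, 366, 237, 238, 280, 426, 439, 434, 438, 409, 274, 256, 255, 'g116', 'g170', 'g173', 'g170', 'g169', 'g166', 'g159', 638, 765]
230 [750, 733, 736, 752, 765, 452, 276, 227, 230, 336, 456, 444, 445, 451, 379, 258, 255, 255, 'g164', 'g179', 'g172', 'g170', 'g167', 'g162', 'g205', 754, 765, 635]
232 [756, 630, 653, 509, 470, 255, 221, 240, 413, 460, 365, 249, 260, 237, 234, 239, 237, 230, 266, 'g183', 'g172', 'g166', 'g159', 639, 765, 740, 357, 122]
234 [492, 518, 548, 367, 218, 219, 325, 460, 458, 292, 222, 237, 237, 240, 239, 239, 235, 232, 218, 235, 'g173', 'g183', 761, 765, 661, 154, 129, 492]
236 [527, 561, 315, 207, 208, 397, 456, 402, 242, 222, 234, 237, 239, 238, 239, 237, 235, 225, 200, 177, 661, 765, 749, 249, 109, 210, 756, 765]
238 [380, 227, 204, 2
[... 225 characters left out ...]
'r105', 353, 259, 62, 344, 749, 765, 745, 738, 738]
242 [433, 438, 447, 354, 202, 209, 212, 217, 220, 223, 221, 222, 219, 214, 201, 238, 'r167', 'r187', 'r179', 'r176', 444, 765, 759, 744, 738, 738, 738, 738]
244 [428, 447, 273, 189, 202, 207, 214, 216, 217, 218, 210, 210, 198, 194, 'r163', 'r220', 'r236', 'r243', 'r242', 'r238', 620, 758, 742, 738, 738, 738, 738, 739]
246 [390, 207, 186, 197, 202, 202, 208, 207, 205, 207, 196, 188, 'r107', 'r206', 'r230', 'r241', 'r243', 'r243', 'r230', 745, 757, 743, 738, 738, 739, 738, 739, 739]
248 [179, 183, 194, 193, 199, 202, 202, 202, 194, 185, 178, 'r166', 'r221', 'r235', 'r242', 'r242', 'r237', 626, 758, 748, 740, 739, 739, 739, 739, 739, 739, 739]
```

send_rows(
  increments=[
    {"dx":0,"dy":-0.001,"dz":0,"yaw":0,"claw":1},
    {"dx":0,"dy":-0.002,"dz":0,"yaw":0,"claw":1},
    {"dx":0,"dy":-0.0028,"dz":0,"yaw":0,"claw":1},
    {"dx":0,"dy":-0.0028,"dz":0,"yaw":0,"claw":1},
    {"dx":0,"dy":-0.0028,"dz":0,"yaw":0,"claw":1},
    {"dx":0,"dy":-0.0028,"dz":0,"yaw":0,"claw":1},
    {"dx":0,"dy":-0.0028,"dz":0,"yaw":0,"claw":1},
  ],
)

```text
time: 43.4
tool_pos: [0.6928, -0.0472, 0.132]
tool_rot: [0.302, -0.333, 0.887, 0.102]
contact_force: [-18.0, 5.0, 12.1]
gripper_width: 0.19
grasp_force: 59.9
```

```bash
python3 gauge.py g12 -.135|head -3
python3 - <<'E'
import cv2
h=cv2.imread("pics/g12.png")[:,:,::-1].astype(int)
for r in range(228,250,4): print(r,[int(p.sum()) if not p[1]>1.3*p[0] and p[0]<1.6*p[1] else ("g%d"%p[1] if p[1]>p[0] else "r%d"%p[0]) for p in h[r,476:504]])
E
```

```text
j [-0.395  0.1    1.836  0.693  0.988 -3.013] t 43.4 lean 37.2
tcp [ 0.0105 -0.2167  0.132 ] origin [ 0.0357 -0.2163  0.1472] tip [ 0.0955 -0.2158  0.1524] gc [ 0.0088 -0.2165  0.1449]
F tester [np.float64(-10.5), np.float64(15.5), np.float64(12.1)] w 0.1902066614520056 g 59.94610369205475
228 [754, 736, 730, 724, 727, 742, 640, 586, 230, 227, 397, 420, 436, 433, 441, 409, 277, 256, 260, 'g116', 'g171', 'g173', 'g171', 'g169', 'g165', 'g158', 631, 765]
232 [733, 743, 757, 650, 630, 225, 211, 234, 430, 439, 433, 443, 410, 261, 235, 239, 241, 238, 238, 239, 248, 'g130', 'g167', 641, 765, 743, 256, 126]
236 [648, 701, 308, 205, 231, 407, 441, 431, 432, 452, 288, 215, 229, 229, 234, 233, 239, 235, 231, 229, 212, 190, 513, 291, 123, 333, 751, 764]
240 [206, 205, 317, 447, 429, 429, 443, 356, 203, 208, 217, 220, 221, 227, 225, 223, 221, 213, 211, 229, 'r125', 'r113', 269, 765, 765, 744, 738, 735]
244 [418, 420, 425, 440, 349, 190, 195, 201, 208, 209, 210, 212, 207, 206, 202, 187, 'r112', 'r209', 'r230', 'r242', 'r242', 'r243', 'r233', 754, 750, 739, 738, 738]
248 [430, 389, 201, 181, 186, 191, 196, 196, 199, 193, 194, 186, 175, 'r111', 'r209', 'r231', 'r243', 'r244', 'r243', 'r234', 755, 755, 744, 740, 739, 740, 739, 740]
```

send_rows(
  increments=[
    {"dx":0,"dy":0,"dz":0,"yaw":0,"claw":1},
    {"dx":0,"dy":0,"dz":0,"yaw":0,"claw":1},
    {"dx":0,"dy":0,"dz":0,"yaw":0,"claw":1},
    {"dx":0,"dy":0,"dz":0,"yaw":0,"claw":1},
    {"dx":0,"dy":0,"dz":0,"yaw":0,"claw":1},
    {"dx":0,"dy":0,"dz":0,"yaw":0,"claw":1},
    {"dx":0,"dy":0,"dz":0,"yaw":0,"claw":1},
    {"dx":0,"dy":0.003,"dz":0,"yaw":0,"claw":1},
    {"dx":0,"dy":0.008,"dz":0,"yaw":0,"claw":1},
    {"dx":0,"dy":0.014,"dz":0,"yaw":0,"claw":1},
    {"dx":0,"dy":0.02,"dz":0,"yaw":0,"claw":1},
    {"dx":0,"dy":0.026,"dz":0,"yaw":0,"claw":1},
    {"dx":0,"dy":0.032,"dz":0,"yaw":0,"claw":1},
    {"dx":0,"dy":0.038,"dz":0,"yaw":0,"claw":1},
    {"dx":0,"dy":0.044,"dz":0,"yaw":0,"claw":1},
    {"dx":0,"dy":0.05,"dz":0,"yaw":0,"claw":1},
    {"dx":0,"dy":0.056,"dz":0,"yaw":0,"claw":1},
    {"dx":0,"dy":0.062,"dz":0,"yaw":0,"claw":1},
    {"dx":0,"dy":0.067,"dz":0,"yaw":0,"claw":1},
  ],
)

```text
time: 45.82
tool_pos: [0.6738, -0.025, 0.132]
tool_rot: [0.304, -0.331, 0.888, 0.098]
contact_force: [-5.9, -1.4, 6.4]
gripper_width: 0.188
grasp_force: 58.9
```

send_rows(
  increments=[
    {"dx":0,"dy":0.004,"dz":0,"yaw":0,"claw":1},
    {"dx":0,"dy":0.008,"dz":0,"yaw":0,"claw":1},
    {"dx":0,"dy":0.012,"dz":0,"yaw":0,"claw":1},
    {"dx":0,"dy":0.013,"dz":0,"yaw":0,"claw":1},
  ],
)

```text
time: 46.32
tool_pos: [0.6704, -0.021, 0.132]
tool_rot: [0.305, -0.331, 0.888, 0.096]
contact_force: [-1.3, -4.2, 3.6]
gripper_width: 0.188
grasp_force: 58.8
```

```bash
python3 gauge.py g13 -.133
```

```text
j [-0.364  0.029  1.912  0.69   0.952 -2.989] t 46.325 lean 37.3
tcp [ 0.0104 -0.1823  0.132 ] origin [ 0.0356 -0.1818  0.1473] tip [ 0.0954 -0.1818  0.1526] gc [ 0.0087 -0.1819  0.145 ]
F tester [np.float64(-3.7), np.float64(-2.4), np.float64(3.6)] w 0.1880814082273617 g 58.77659797668457
black lead 20 -134.25 0.26
green ctr 32 -102.06 0.96
red trail 16 -99.66 0.14
to go mm 32.19
```

Slack again. Release, retreat, and check from above the mark.

send_rows(
  increments=[
    {"dx":0,"dy":0,"dz":0,"yaw":0,"claw":0.4},
    {"dx":0,"dy":0,"dz":0,"yaw":0,"claw":-0.2},
    {"dx":0,"dy":0,"dz":0,"yaw":0,"claw":-0.6},
    {"dx":0,"dy":0,"dz":0,"yaw":0,"claw":-0.6},
    {"dx":0,"dy":0,"dz":-0.05,"yaw":0,"claw":-0.6},
    {"dx":0,"dy":0,"dz":-0.12,"yaw":0,"claw":-0.6},
    {"dx":0,"dy":0.06,"dz":-0.2,"yaw":0,"claw":-0.6},
    {"dx":0,"dy":0.15,"dz":-0.24,"yaw":0,"claw":-0.6},
    {"dx":0,"dy":0.15,"dz":-0.24,"yaw":0,"claw":-0.6},
  ],
)

```text
time: 47.5
tool_pos: [0.563, -0.0067, 0.2262]
tool_rot: [0.305, -0.332, 0.887, 0.097]
contact_force: [0.8, -0.9, -0.9]
gripper_width: 0.8
grasp_force: 0.0
```

Run:
```python
exec(open("chk.py").read())
f=manip.grab_frame("wrist");cv2.imwrite("pics/g14.png",f[:,:,::-1]);cw=cam("wrist",s);g=f.astype(float)
for r in(178,184,190): print(r,"g-r",(g[r,320:336,1]-g[r,320:336,0]).astype(int))
for r in(196,202,208): print(r,"r-g",(g[r,320:336,0]-g[r,320:336,1]).astype(int))
for r in(190,202,208): print(r,"dark",np.where(g[r,260:320].sum(1)<200)[0]+260, [round(1000*tt(onz(cw,(x,r+.5),.1055))[1],2) for x in(290,328)])
m=mask(f,(3,140,60),(18,255,255));u=proj(cw,tw([-.043,0,.08])).astype(int);a=np.argwhere(m[u[1]-30:u[1]+30,u[0]-30:u[0]+30]);print("pin",len(a),a.mean(0)[::-1]+u-30)
```

```text
j [-0.422 -0.36   2.086  0.627  1.158 -2.891] t 47.5 lean 37.4
tcp [-0.0621 -0.1019  0.2262] origin [-0.0369 -0.1014  0.2415] tip [ 0.0229 -0.1012  0.2468] gc [-0.0638 -0.1015  0.2391]
F tester [np.float64(-0.0), np.float64(-1.2), np.float64(-0.9)] w 0.8003379324759757 g 0.0
178 g-r [  2  -2  -3 -10  67  85  83  89  12  -7  -2  -2   0  -2  -1  -2]
184 g-r [  0   1   3   0  77  81  81  89 -12   0   4   3   2   9   1   0]
190 g-r [  0   4  -8  -9  67  79  80  87 -18  -9   5   4   0   1  -1   0]
196 r-g [ -3  -5  -3  -3  -4 -11 159 157 160  52  -9  -7  -4  -5  -5  -4]
202 r-g [ -4  -4  -4  -3  -8   1 147 153 154   8  -6  -5  -4  -4  -4  -4]
208 r-g [  2   1   0   0  -5  -8 155 152 150  23  47  18  -4   0   1   1]
190 dark [280 285 297] [np.float64(-130.76), np.float64(-99.91)]
202 dark [] [np.float64(-131.84), np.float64(-99.61)]
208 dark [] [np.float64(-132.42), np.float64(-99.44)]
pin 918 [456.82461874 145.91830065]
```

```bash
python3 -c "
from plant import manip
print(manip.job_done())"
```

```text
the job is handed in; nothing more can be done
None
```

The pull test is done and handed in at 47.5 s: pin seated to its collar, gauge eased back slack, red pointer within about 0.2 mm of the green mark; it took three pulls (the first two stopped roughly 1–2 mm short), and joint 3 read 0.055 against its 0.06 limit when I ran the arm to full reach to tilt the hand.

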